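Deburr the drilled hole in a clamped plate

TASK

Lift the jar of rivets off the clamped plate and stand it upright in the black parts tray. Then take the red-handled deburring tool from its stand, hold it upright and, starting at the side of the hole with the red dot, run its sprung tip once clockwise (seen from above) right round the edge of the hole and back to the dot, lightly pressed against the edge all the way. Finally stand the tool, fully down, back in the free hole of the stand and let go, leaving the scriber, glue, cup and pliers as they are.

Things in the scene. Friction and masses are not known exactly. Their poses are not given: they have to be found in the camera images.
- hole (a point): centre of the drilled hole, level with the top face of the aluminium plate, 50 mm above the table. Hole 36 mm across, right through the 150 x 104 x 12 mm plate (long side along x). A 14 mm red dot on the plate lies to +x, 50 mm from this centre. Seen from above, clockwise goes from +x to -y to -x to +y. z up
- fixture: fixed green base, 150 x 150 mm, that holds the plate; origin under the hole at table level, any yaw. Two clamps stand on its +y and -y sides: 24 mm wide along x, from 37 mm to 73 mm off the hole's centre along y, their tops 86 mm above the table (36 mm above the plate). The +x and -x sides are free
- jar_center (a point): centre (half-way up) of an upright closed jar of rivets, 50 mm diameter, 65 mm high, clear with a yellow lid, about 0.12 kg; at first it stands on the plate over the hole, between the clamps. z is its own upright axis
- tray_in (a point): centre of the inner floor of the fixed black open parts tray, 135 x 135 mm outside, walls 4 mm thick and 22 mm high above the table; z up. At first empty
- tool_grip (a point): on the axis of the deburring tool's round red handle (28 mm diameter, 65 mm long, its top 30 mm above this point), where to grip it. z: along the axis, from tip to handle. A black flange, 36 mm diameter, 5 mm thick, has its underside 40 mm below this point; under it a 16 mm barrel, 9 mm rod and 18 mm ball tip. 0.12 kg. At first it stands upright in one of the stand's holes, resting on the flange
- tip (a point): centre of the 18 mm diameter steel ball at the end of the tool's sprung rod; on the tool's axis, 96 mm below tool_grip when not pressed in. Resting on the hole's edge with the tool upright and its axis 15 mm from the hole's centre, the ball's centre is about 8.4 mm above the plate's top
- blade (a joint): how far the sprung rod is pushed into the tool along its axis, in m: 0 free, 0.010 fully in. Spring 300 N/m with 0.9 N preload (about 2 N at 4 mm); do not push it home, the work must not be pressed with over 20 N
- slot_a (a point): mouth centre of one hole of the fixed wooden stand, on its top face 78 mm above the table. Stand 64 x 130 x 78 mm, long side along its y axis; the two holes are 28 mm across, right through, 60 mm apart along y, each 30 mm from the middle. With the tool seated, its flange lies on the top face and tool_grip is 40 mm above this point
- slot_b (a point): centre of the mouth of the stand's other hole, as slot_a (slot_b is 60 mm from it toward the stand's -y)
- scriber_grip (a point): as tool_grip, on a scriber with a blue handle of the same size that stands in the stand's other hole; not to be disturbed
- glue: bystander: black glue bottle with a white nozzle, upright, 42 mm diameter, 128 mm high; origin at the centre of its underside
- cup: bystander: white open cup, upright, 68 mm across at the rim, 80 mm high; origin at the centre of its underside
- pliers: bystander: pliers with red handles lying flat along their x axis, about 120 x 46 x 13 mm; origin at the middle of the underside
Things that resemble listed ones, but are neither listed nor needed, are in the scene too. Leave any yellow look-alike of the fixture alone. Of the things that look like the part that bears jar_center, the larger one is meant.

How it is judged:
By the outcome, as a careful person would: the job done as asked, in the order asked, and still so for the second after the job is handed in, with the robot touching nothing.
It also fails if it takes over 72 s, if anything falls off the work surface, if the arm or the gripper's body presses on something with over 40 N, if the wrist force passes 120 N, or if a joint passes its speed limit or range.

ROBOT

A 6-joint arm with a two-finger parallel gripper is mounted at the origin on the work surface. World frame = base frame: x ahead of the robot, y to its left, z up, the work surface at z = 0. Lengths are in m, angles in rad, forces in N, time in s.
With the tool pointing down it reaches from about 0.375 to 0.9 m from the base axis. Payload 3.1 kg.
Tool frame: the origin (TCP) lies on the centre line of the jaws, within the pads' length; the fingertips stand 17 mm ahead of it and the grasp point (between the pads) lies 2 mm behind it; y points along the fingers, z is the direction in which the jaws open and shut, and the axes are right-handed (so a half turn about y gives the same grasp; the last joint's range is limited). The gripper opens to 85 mm and grips with 20 to 120 N. Pads are 22 mm wide; open, the fingers measure 114 mm over their backs; the gripper's body (76 mm by 85 mm) begins 54 mm behind the grasp point. The pads swing forward as they close: fully open they stand 13 mm farther back than shut.
Start: joints at [-1.379, 0.527, 1.433, -0, 1.181, -0.178], TCP at [0.226, -0.583, 0.248] pointing down, gripper open.
Joint ranges: [-3.08, 3.08], [-0.75, 2.2], [0.22, 2.44], [-1.43, 4.57], [0, 2.65], [-2.85, 2.85]. Speed limits (rad/s): [2.79, 2.79, 3.14, 3.14, 3.14, 3.14].

INTERFACE

Orientations are given as a unit quaternion [x, y, z, w].
In Python, from station import manip gives the robot as it stands.
- The arm moves only by the shell command python3 -m handwheel 'ROWS' [FORCE]. ROWS is JSON, one flat list of numbers, 7 for each row, row after row: the shift along the tool's x, y, z in cm, then the turn, a rotation vector about the tool's x, y, z in rad, then the finger opening in cm, from 0 to 8.54. A call has 1 to 10 rows; each row is the pose to reach, as a shift and turn from the pose commanded when the call began, along the tool's axes at that moment; what a row does not reach only later rows make up. A row lasts 1/12 s, in which the tool goes at most 41.7 mm and 7.16 degrees, less where a joint would pass 70% of its speed; a pose out of reach is approached as far as the arm can. A call with a gripper value outside its range is refused whole. The fingers move at their own pace and stop on an object; FORCE is the grip in N (left out, the last holds). Time passes only in rows, so rows that repeat a pose let the fingers close. It gives the time, the measured TCP pose, the force and the opening at its end, in the units of the state.
- manip.sense(): the state, without advancing time (a new reading comes with each control period).
- manip.snapshot(name): name is "scene" or "top" or "wrist"; returns a dict with "frame" (400x640x3 uint8, red, green, blue), "depth" (400x640 float32, m along the optical axis (not along the pixel's ray), 0 where there is no reading), "camera_matrix" (3x3 intrinsics, pixels), "k1" (the pictures are not rectified: a ray, as slopes to the right and down, at radius r is drawn at 1 + k1 r^2 times it, then the intrinsics apply), "rvec" (rotation vector, rad) and "tvec" (3), from world to camera coordinates, as OpenCV has them. Camera axes: x right, y down, z forward; pixel columns grow to the right and rows downward; lengths in m; the calibration is good to about 2 mm. A picture is of the moment at which its call begins.
- manip.sign_off(): hands the job in, once; it reports no verdict.
The state is a dict: "t": time; "q": joint angles; "qd": joint speeds; "tau": joint torques, N m; "tcp_pos": TCP position; "tool_rot": TCP orientation; "force": force on the tool from outside, world axes, zero at the start; "ft_torque": the same for the moment, N m; "finger_gap": opening from 0.0 (shut) to 1.0 (fully open).
Only numpy, scipy, OpenCV 4.12 (cv2) and the standard library are available. Lean on these libraries where they do the work, as an engineer would, in place of code of your own. Each camera call takes 0.05 s, during which the arm holds its last target.

## Working session

There is one attempt and no reset: what is moved stays moved. The work goes in short steps, Python scripts to look and compute and a shell command to move; the robot and the scene stay as the last step left them, time stands still between calls to the robot, and variables do not carry over. Pictures are saved under pics/ and viewed, and the job is handed in when it is done.

```bash
ls; mkdir -p pics
cat > h.py <<'E'
import numpy as np, cv2, json
from station import manip
from scipy.spatial.transform import Rotation as R
def snap(n):
    s=manip.snapshot(n); return s
def save(s,name,crop=None,scale=1):
    im=s["frame"]
    if crop: x0,y0,x1,y1=crop; im=im[y0:y1,x0:x1]
    if scale!=1: im=cv2.resize(im,None,fx=scale,fy=scale,interpolation=cv2.INTER_CUBIC)
    cv2.imwrite("pics/"+name,im[:,:,::-1])
def rays(s,px):
    K=np.array(s["camera_matrix"]);px=np.atleast_2d(np.float64(px))
    d=np.array([float(s["k1"]),0,0,0,0])
    u=cv2.undistortPointsIter(px.reshape(-1,1,2),K,d,None,None,(3,100,1e-12)).reshape(-1,2)
    return np.c_[u,np.ones(len(u))]
def cam(s):
    Rm=cv2.Rodrigues(np.float64(s["rvec"]).reshape(3,1))[0]; t=np.float64(s["tvec"]).ravel()
    return Rm,t
def at_z(s,px,z):
    Rm,t=cam(s); r=rays(s,px)@Rm; c=-Rm.T@t
    return c+r*((z-c[2])/r[:,2])[:,None]
def at_d(s,px):
    Rm,t=cam(s); px=np.atleast_2d(px); r=rays(s,px)
    d=s["depth"][np.int32(px[:,1].round()),np.int32(px[:,0].round())]
    return (r*d[:,None]-t)@Rm
def proj(s,P):
    P=np.atleast_2d(np.float64(P))
    return cv2.projectPoints(P,np.float64(s["rvec"]),np.float64(s["tvec"]),np.array(s["camera_matrix"]),np.array([float(s["k1"]),0,0,0,0]))[0].reshape(-1,2)
def cloud(s):
    h,w=s["depth"].shape; v,u=np.mgrid[0:h,0:w]
    P=at_d(s,np.c_[u.ravel(),v.ravel()]).reshape(h,w,3); P[s["depth"]==0]=np.nan
    return P
def shift(target):
    st=manip.sense(); Rm=R.from_quat(st["tool_rot"]); return Rm.inv().apply(np.array(target)-st["tcp_pos"])*100
E
python3 - <<'E'
from h import *
import pickle
print(manip.sense())
for n in ["scene","top","wrist"]:
    s=snap(n); save(s,n+"0.png"); pickle.dump(s,open(n+"0.pkl","wb")); print(n,cam(s)[0],-cam(s)[0].T@cam(s)[1],s["camera_matrix"],s["k1"])
E
```

```text
pics
{'t': 0.0, 'q': array([-1.37952240e+00,  5.28438479e-01,  1.43392719e+00, -3.63935011e-05,
        1.18140416e+00, -1.78511007e-01]), 'qd': array([ 5.22878125e-04,  1.46925501e-03, -1.51678603e-05,  6.45720522e-04,
        1.73452842e-03,  1.70828099e-03]), 'tau': array([-6.42633095e-04, -4.42354882e+01, -1.78024006e+01, -3.14472090e-04,
        8.40545457e-03,  2.95379870e-06]), 'tcp_pos': array([ 0.2257622 , -0.58205518,  0.24734268]), 'tool_rot': array([-0.13001665,  0.69582321, -0.6942839 ,  0.12998303]), 'force': array([ 0.96851136, -0.02875112, -0.29081741]), 'ft_torque': array([ 0.00468944,  0.01111232, -0.0332483 ]), 'finger_gap': 0.9979962462662105}
scene [[ 0.80033471  0.59954707  0.00276754]
 [ 0.48890754 -0.64995637 -0.58183   ]
 [-0.34703569  0.46701181 -0.81330572]] [ 0.95730005 -0.49815053  0.99056641] [[469.18232598   0.         314.01999196]
 [  0.         469.18232598 200.72587128]
 [  0.           0.           1.        ]] -0.004344180894164125
top [[-0.00650366 -0.99963319  0.02629058]
 [-0.99341494  0.0034513  -0.11452002]
 [ 0.11438728 -0.02686226 -0.99307299]] [0.45146597 0.02651039 1.10827386] [[386.20381144   0.         323.69592162]
 [  0.         386.20381144 203.84450988]
 [  0.           0.           1.        ]] -0.09194675716208224
wrist [[ 0.36202533 -0.93216613 -0.00199209]
 [-0.88163532 -0.34309319  0.32404663]
 [-0.30274877 -0.11555679 -0.94603901]] [ 0.30297381 -0.55144962  0.37313784] [[314.22025999   0.         316.92439318]
 [  0.         314.22025999 199.03956327]
 [  0.           0.           1.        ]] -0.025485162851574174
```

View pics/scene0.png

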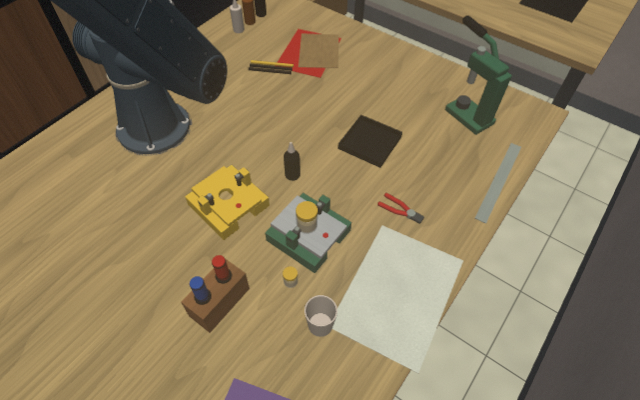

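View pics/top0.png

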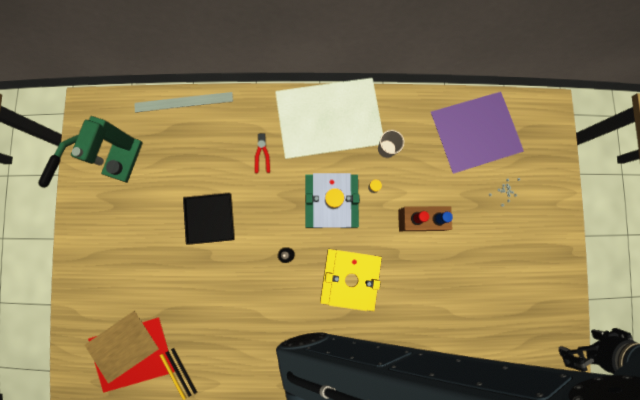

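View pics/wrist0.png

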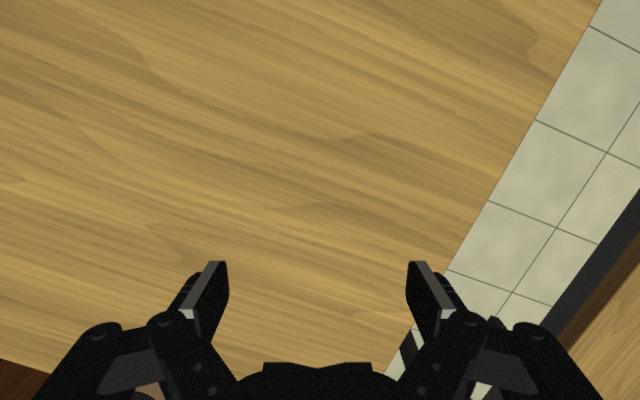

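The top view shows the jar on the plate at about (335,198), the red dot at (332,182), the tray at (209,218), the stand at (427,218) with the red tool at (423,216), the glue at (286,255), the cup at (391,143) and the pliers at (262,155). Next I'll measure these in both cameras.

Run:
```python
from h import *
import pickle
T=pickle.load(open("top0.pkl","rb"));S=pickle.load(open("scene0.pkl","rb"))
save(T,"t1.png",(170,120,470,320),2.6); save(S,"s1.png",(170,100,440,340),2.5)
for s,n in((T,"top"),(S,"scene")):
    P=cloud(s); f=s["frame"].astype(int); hsv=cv2.cvtColor(s["frame"],cv2.COLOR_RGB2HSV).astype(int)
    H,Sa,V=hsv[...,0],hsv[...,1],hsv[...,2]
    def rep(nm,m):
        Q=P[m]; Q=Q[~np.isnan(Q).any(1)]
        if len(Q)==0: print(n,nm,"none");return
        v,u=np.nonzero(m); print(n,nm,len(Q),"px",u.mean().round(1),v.mean().round(1),"med",np.median(Q,0).round(4),"min",np.percentile(Q,3,axis=0).round(4),"max",np.percentile(Q,97,axis=0).round(4))
    x,y,z=P[...,0],P[...,1],P[...,2]
    yel=(H>20)&(H<35)&(Sa>150)
    rep("lid",yel&(z>.105)&(z<.13))
    red=((H<8)|(H>172))&(Sa>150)
    blue=(H>100)&(H<130)&(Sa>120)
    rep("redtop",red&(z>.138)&(z<.16)); rep("bluetop",blue&(z>.138)&(z<.16))
    rep("reddot",red&(z>.045)&(z<.057))
    plate=(Sa<60)&(V>110)&(z>.045)&(z<.056)
    rep("plate",plate)
    dark=(V<60)&(z<.03)&(x>.3)&(x<.9)&(y>.15)&(y<.5)
    rep("tray",dark)
    wood=(z>.073)&(z<.082)&(y<-.1)&(x>.3)
    rep("standtop",wood)
    for m,nm in((wood,"stand"),(plate,"plate"),(dark,"tray")):
        Q=P[m][:,:2]; 
        if len(Q)>10:
            r=cv2.minAreaRect(np.float32(Q)); print(nm,r)
```

```text
top lid 264 px 334.3 197.6 med [ 0.5812 -0.0273  0.1161] min [ 0.5625 -0.0481  0.113 ] max [ 0.602  -0.0065  0.1194]
top redtop 93 px 423.1 216.1 med [ 0.5302 -0.2503  0.1488] min [ 0.5177 -0.2629  0.1409] max [ 0.5428 -0.2395  0.1522]
top bluetop 94 px 446.1 216.6 med [ 0.5277 -0.3097  0.1484] min [ 0.5173 -0.3225  0.1414] max [ 0.5399 -0.2992  0.1524]
top reddot 20 px 340.5 213.5 med [ 0.6323 -0.027   0.0512] min [ 0.4124 -0.0863  0.0486] max [ 0.6396 -0.0201  0.0568]
top plate 1595 px 331.0 200.3 med [ 0.5729 -0.0192  0.051 ] min [ 0.5147 -0.0728  0.0475] max [0.657  0.0248 0.0546]
top tray 2199 px 208.2 218.3 med [0.5386 0.3277 0.0051] min [0.4759 0.2616 0.0011] max [0.6004 0.39   0.0231]
top standtop 800 px 420.7 210.5 med [ 0.5391 -0.2685  0.079 ] min [ 0.5002 -0.3441  0.0748] max [ 0.7654 -0.1597  0.0817]
stand ((0.550538182258606, -0.24357596039772034), (0.21640369296073914, 0.43531614542007446), 83.27591705322266)
plate ((0.5860463976860046, -0.024110417813062668), (0.10293900221586227, 0.14847971498966217), 89.81246185302734)
tray ((0.5372946262359619, 0.3242967128753662), 
[... 540 characters left out ...]
0.0546]
scene plate 1718 px 310.1 229.8 med [ 0.6141 -0.034   0.0509] min [ 0.514  -0.1636  0.047 ] max [0.7278 0.0289 0.0545]
scene tray 1408 px 370.2 140.8 med [0.5406 0.3295 0.0065] min [0.4751 0.2593 0.0015] max [0.6064 0.396  0.0231]
scene standtop 1415 px 228.1 291.2 med [ 0.5485 -0.2756  0.0788] min [ 0.5006 -0.3432  0.0743] max [ 0.7672 -0.1543  0.0815]
stand ((0.5545777082443237, -0.24121148884296417), (0.21686182916164398, 0.4335402846336365), 83.87173461914062)
plate ((0.325318843126297, 0.14194373786449432), (0.16498297452926636, 1.1218452453613281), 57.970420837402344)
tray ((0.5412858128547668, 0.32861506938934326), (0.13433657586574554, 0.13979265093803406), 4.915326118469238)
```

View pics/t1.png

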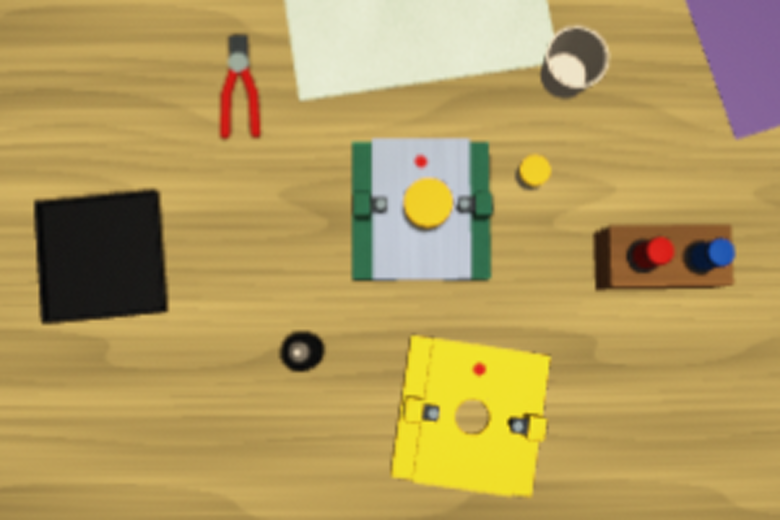

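View pics/s1.png

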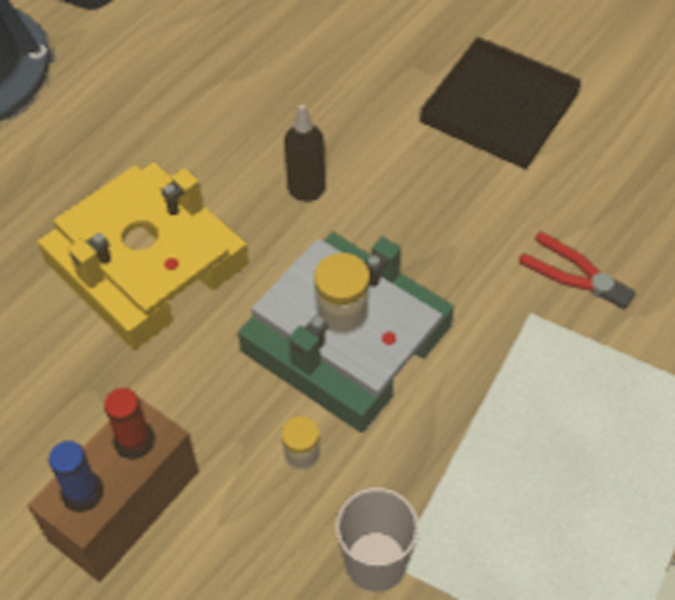

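The fixture is nearly axis-aligned, with its hole near (0.584,-0.026). The tray is near (0.539,0.327) and the tool near (0.531,-0.251). Next, the shift and turn to get above the jar.

```bash
cat >> h.py <<'E'
def go(target,zdir=None):
    """shift cm, turn rotvec in tool axes; tool y down, tool z along zdir (or opposite, whichever nearer); row numbers"""
    st=manip.sense(); Rm=R.from_quat(st["tool_rot"])
    out=[None]
    if zdir is not None:
        best=None
        for sg in(1,-1):
            z=np.array([zdir[0],zdir[1],0.])*sg; z/=np.linalg.norm(z); y=np.array([0,0,-1.]); x=np.cross(y,z)
            G=R.from_matrix(np.c_[x,y,z]); rv=(Rm.inv()*G).as_rotvec()
            print("zsign",sg,"turn",rv.round(4),"deg",np.degrees(np.linalg.norm(rv)).round(1))
    d=np.array(target)-st["tcp_pos"]
    print("shift cm",(Rm.inv().apply(d)*100).round(3),"dist",np.linalg.norm(d).round(4),"tool axes\n",Rm.as_matrix().round(4))
E
python3 - <<'E'
from h import *
go([.584,-.0275,.24],[1,0])
E
```

```text
zsign 1 turn [ 0.0013 -1.201  -0.0013] deg 68.8
zsign -1 turn [1.4000e-03 1.9406e+00 1.4000e-03] deg 111.2
shift cm [-53.445   0.839 -38.771] dist 0.6603 tool axes
 [[-9.324e-01 -3.000e-04  3.615e-01]
 [-3.615e-01  1.700e-03 -9.324e-01]
 [-3.000e-04 -1.000e+00 -1.700e-03]]
```

```bash
python3 -m handwheel '[-53.4,0.8,-38.8,0.0013,-1.201,-0.0013,8.5, -53.4,0.8,-38.8,0.0013,-1.201,-0.0013,8.5, -53.4,0.8,-38.8,0.0013,-1.201,-0.0013,8.5, -53.4,0.8,-38.8,0.0013,-1.201,-0.0013,8.5, -53.4,0.8,-38.8,0.0013,-1.201,-0.0013,8.5, -53.4,0.8,-38.8,0.0013,-1.201,-0.0013,8.5, -53.4,0.8,-38.8,0.0013,-1.201,-0.0013,8.5, -53.4,0.8,-38.8,0.0013,-1.201,-0.0013,8.5, -53.4,0.8,-38.8,0.0013,-1.201,-0.0013,8.5, -53.4,0.8,-38.8,0.0013,-1.201,-0.0013,8.5]'
python3 - <<'E'
from h import *
go([.584,-.0275,.24],[1,0])
E
```

```text
t: 0.98
tcp_pos: [0.4523, -0.2306, 0.2432]
tool_rot: [0.502, -0.498, 0.499, -0.501]
force: [0.5, -0.7, -0.1]
finger_gap: 0.996
zsign 1 turn [-0.0002  0.0051  0.0016] deg 0.3
zsign -1 turn [ 2.4000e-03 -3.1365e+00  2.0000e-04] deg 179.7
shift cm [-20.245   0.288  13.277] dist 0.2421 tool axes
 [[ 5.1e-03  2.0e-04  1.0e+00]
 [-1.0e+00 -1.6e-03  5.1e-03]
 [ 1.6e-03 -1.0e+00  2.0e-04]]
```

```bash
python3 -m handwheel '[-20,0.3,13,0,0,0,8.5, -20,0.3,13,0,0,0,8.5, -20,0.3,13,0,0,0,8.5, -20,0.3,13,0,0,0,8.5, -20,0.3,13,0,0,0,8.5, -20,0.3,13,0,0,0,8.5,-20,0.3,13,0,0,0,8.5]'
python3 - <<'E'
from h import *
s=snap("wrist"); save(s,"w2.png")
import pickle; pickle.dump(s,open("w2.pkl","wb"))
print(manip.sense()["q"].round(3)); go([.584,-.0275,.095-.002],[1,0])
P=cloud(s); hsv=cv2.cvtColor(s["frame"],cv2.COLOR_RGB2HSV).astype(int)
H,Sa,V=hsv[...,0],hsv[...,1],hsv[...,2]; z=P[...,2]
m=(H>20)&(H<35)&(Sa>150)&(z>.108)&(z<.125)
Q=P[m]; print(len(Q),np.median(Q,0),cv2.minEnclosingCircle(np.float32(Q[:,:2])))
E
```

```text
t: 1.57
tcp_pos: [0.5842, -0.0276, 0.2397]
tool_rot: [-0.501, 0.498, -0.499, 0.502]
force: [-0.6, -0.9, -0.9]
finger_gap: 0.993
[-0.242  0.481  1.549 -0.002  1.11  -0.246]
zsign 1 turn [-0.0005  0.005   0.0015] deg 0.3
zsign -1 turn [ 2.4000e-03 -3.1366e+00  7.0000e-04] deg 179.7
shift cm [-0.255 14.653  0.128] dist 0.1466 tool axes
 [[ 5.0e-03  5.0e-04  1.0e+00]
 [-1.0e+00 -1.5e-03  5.0e-03]
 [ 1.5e-03 -1.0e+00  5.0e-04]]
2608 [ 0.58218184 -0.02392903  0.11511243] ((0.5820023417472839, -0.025762151926755905), 0.025164488703012466)
```

View pics/w2.png

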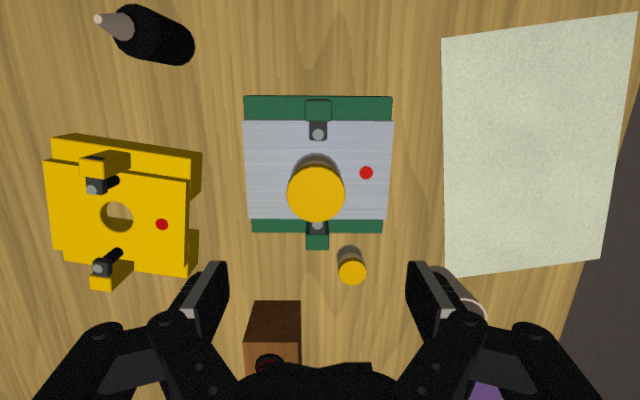

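The lid at (316,193) in the wrist view puts the jar at about (0.583,-0.026), between the fingers. I'll descend and grip it.

```bash
python3 -m handwheel '[-0.1,4,0,0,0.005,0,8.5, -0.1,8,0,0,0.005,0,8.5, -0.1,11,0,0,0.005,0,8.5, -0.1,13.5,0,0,0.005,0,8.5, -0.1,14.8,0,0,0.005,0,8.5, -0.1,14.8,0,0,0.005,0,8.5, -0.1,14.8,0,0,0.005,0,4.5, -0.1,14.8,0,0,0.005,0,4.5, -0.1,14.8,0,0,0.005,0,4.5, -0.1,14.8,0,0,0.005,0,4.5]' 40
python3 -m handwheel '[0,0,0,0,0,0,4.2, 0,0,0,0,0,0,4.2, 0,0,0,0,0,0,4.2, 0,0,0,0,0,0,4.2]' 40
```

```text
t: 2.45
tcp_pos: [0.5827, -0.0324, 0.0937]
tool_rot: [0.499, -0.5, 0.503, -0.499]
force: [-0.0, -0.5, 3.5]
finger_gap: 0.573
t: 2.78
tcp_pos: [0.5828, -0.0324, 0.0937]
tool_rot: [0.499, -0.5, 0.503, -0.499]
force: [-0.6, -1.6, 6.1]
finger_gap: 0.576
```

Run:
```python
from h import *
st=manip.sense(); print(st["q"].round(4),st["tcp_pos"],R.from_quat(st["tool_rot"]).as_matrix().round(4))
s=snap("wrist"); save(s,"w3.png");s=snap("scene"); save(s,"s3.png",(200,120,420,300),3)
```

```text
[-0.2457  0.6859  1.661  -0.0031  0.7907 -0.2391] [ 0.58279406 -0.03235981  0.09369718] [[-0.0046  0.0033  1.    ]
 [-1.     -0.0031 -0.0045]
 [ 0.0031 -1.      0.0034]]
```

View pics/w3.png

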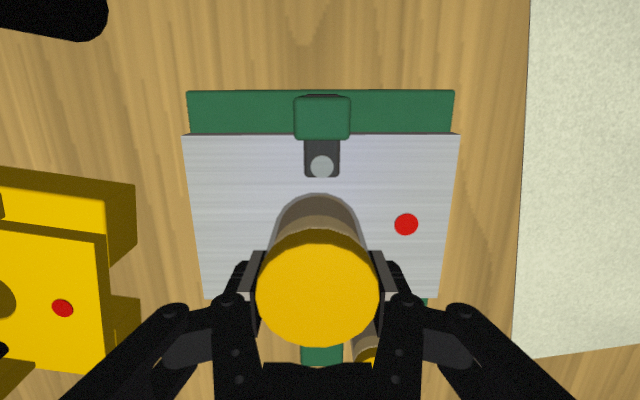

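View pics/s3.png

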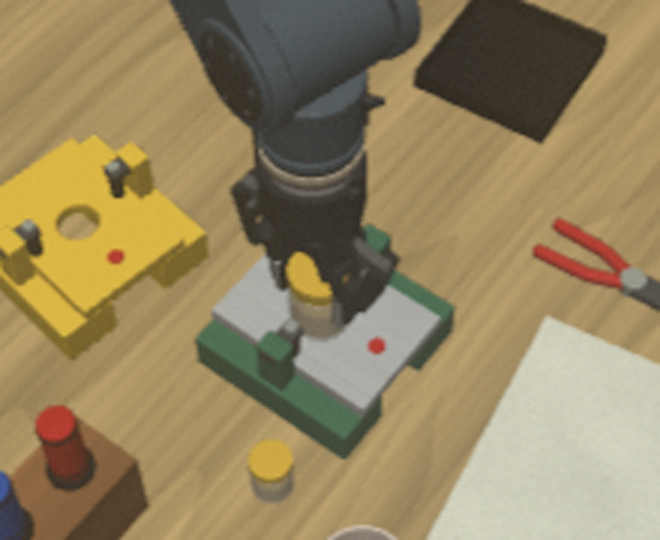

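```bash
python3 -m handwheel '[0,-1,0,0,0,0,4.2, 0,-4,0,0,0,0,4.2, 0,-8,0,0,0,0,4.2, 0,-12,0,0,0,0,4.2, 0,-12,0,0,0,0,4.2, 0,-12,0,0,0,0,4.2]'
python3 - <<'E'
from h import *
s=snap("top"); save(s,"t4.png",(170,120,470,320),2.6)
s=snap("scene"); save(s,"s4.png",(200,80,420,280),3)
import pickle; pickle.dump(s,open("s4.pkl","wb"))
print(manip.sense()["tcp_pos"],manip.sense()["finger_gap"],manip.sense()["force"])
go([.539,.327,.213],[1,-.0])
E
```

```text
t: 3.38
tcp_pos: [0.5833, -0.0317, 0.2155]
tool_rot: [0.498, -0.499, 0.504, -0.5]
force: [-0.5, -0.7, -0.4]
finger_gap: 0.578
[ 0.58073497 -0.03116754  0.21176176] 0.5813854605553975 [-0.05845787 -0.85629828 -1.04551394]
zsign 1 turn [ 0.001  -0.0048  0.0012] deg 0.3
zsign -1 turn [-1.9000e-03  3.1368e+00  1.5000e-03] deg 179.7
shift cm [-35.796  -0.163  -4.347] dist 0.3606 tool axes
 [[-0.0048 -0.001   1.    ]
 [-1.     -0.0012 -0.0048]
 [ 0.0012 -1.     -0.001 ]]
```

View pics/t4.png

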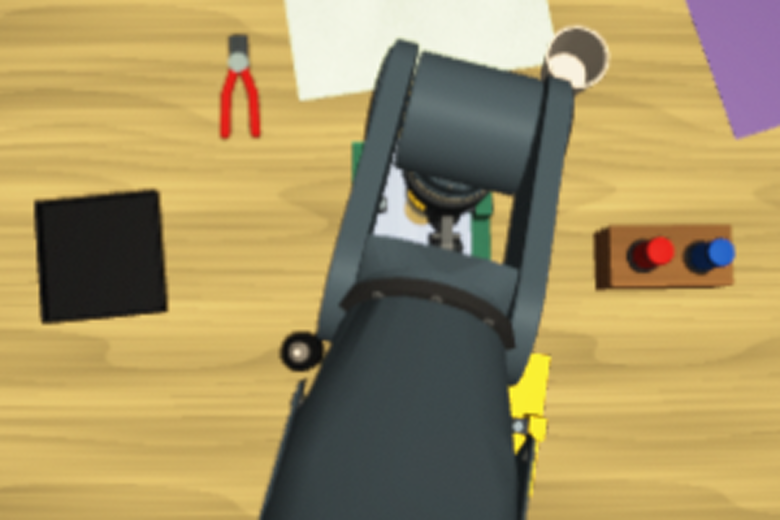

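View pics/s4.png

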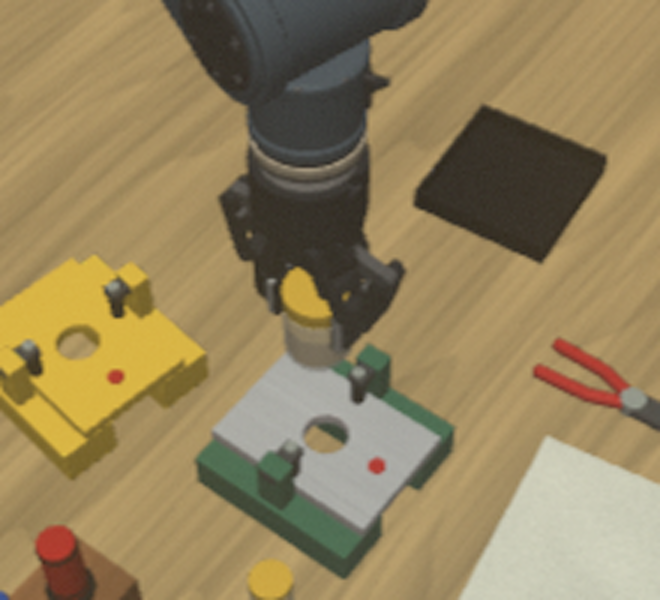

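The jar is held upright and the hole is clear of it. Carrying the jar over the tray.

```bash
python3 -m handwheel '[-2,0,-0.3,0,0,0,4.2, -5.5,0,-0.7,0,0,0,4.2, -9.5,0,-1.2,0,0,0,4.2, -13.5,0,-1.7,0,0,0,4.2, -17.5,0,-2.2,0,0,0,4.2, -21.5,0,-2.6,0,0,0,4.2, -25.5,0,-3.1,0,0,0,4.2, -29.5,0,-3.6,0,0,0,4.2, -33,0,-4,0,0,0,4.2, -35.3,0,-4.35,0,0,0,4.2]'
python3 -m handwheel '[0,0,0,0,0,0,4.2,0,0,0,0,0,0,4.2,0,0,0,0,0,0,4.2]'
python3 - <<'E'
from h import *
s=snap("wrist"); save(s,"w5.png"); P=cloud(s)
s2=snap("scene"); save(s2,"s5.png",(280,20,460,200),3)
z=P[...,2]; V=s["frame"].max(2)
print(manip.sense()["tcp_pos"],manip.sense()["finger_gap"])
go([.539,.322,.213],[1,0])
P2=cloud(s2);v=s2["frame"].max(2);m=(v<70)&(P2[...,0]>.45)&(P2[...,0]<.62)&(P2[...,1]>.24)&(P2[...,1]<.42)&(P2[...,2]<.03)
print(np.histogram(P2[m][:,2],bins=np.arange(0,.03,.002)))
m=(V<70)&(P[...,0]>.45)&(P[...,0]<.62)&(P[...,1]>.24)&(P[...,1]<.42)&(P[...,2]<.03)
print(np.histogram(P[m][:,2],bins=np.arange(0,.03,.002)))
E
```

```text
t: 4.32
tcp_pos: [0.5376, 0.3247, 0.2088]
tool_rot: [-0.501, 0.501, -0.5, 0.498]
force: [0.4, 0.5, -1.2]
finger_gap: 0.576
t: 4.57
tcp_pos: [0.5389, 0.3208, 0.2096]
tool_rot: [0.501, -0.501, 0.501, -0.497]
force: [0.0, -0.2, -1.1]
finger_gap: 0.577
[0.53974682 0.32008453 0.21035586] 0.5780081301937228
zsign 1 turn [ 0.0018 -0.0066  0.0029] deg 0.4
zsign -1 turn [-4.500e-03  3.135e+00  2.800e-03] deg 179.6
shift cm [-0.19  -0.265 -0.076] dist 0.0033 tool axes
 [[-0.0066 -0.0018  1.    ]
 [-1.     -0.0029 -0.0066]
 [ 0.0029 -1.     -0.0018]]
(array([ 69, 321, 533, 344, 121,  56,  68,  57,  55,  58,  74,  71,  31,
         8]), array([0.   , 0.002, 0.004, 0.006, 0.008, 0.01 , 0.012, 0.014, 0.016,
       0.018, 0.02 , 0.022, 0.024, 0.026, 0.028]))
(array([  14, 4517, 7271,  179,  111,  113,  114,  124,  118,  136,  844,
        690,    6,    0]), array([0.   , 0.002, 0.004, 0.006, 0.008, 0.01 , 0.012, 0.014, 0.016,
       0.018, 0.02 , 0.022, 0.024, 0.026, 0.028]))
```

View pics/w5.png

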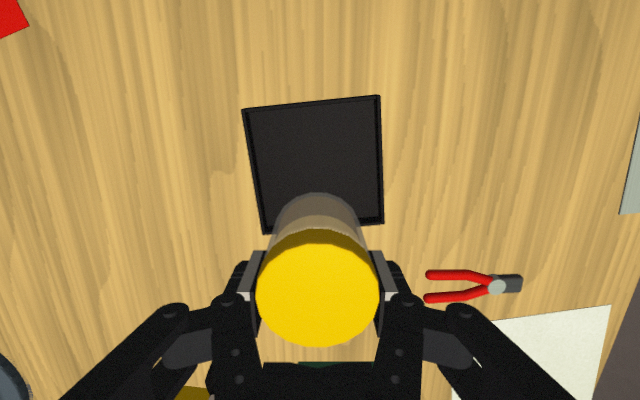

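View pics/s5.png

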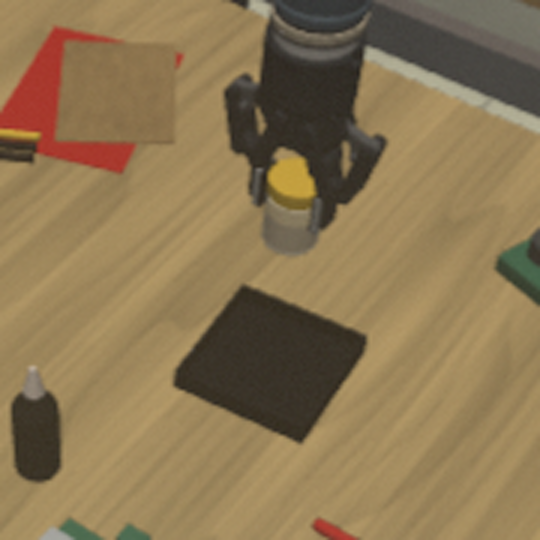

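```bash
python3 -m handwheel '[-0.2,2,0,0,0,0,4.2, -0.2,5,0,0,0,0,4.2, -0.2,9,0,0,0,0,4.2, -0.2,12,0,0,0,0,4.2, -0.2,14,0,0,0,0,4.2, -0.2,15,0,0,0,0,4.2, -0.2,15.3,0,0,0,0,4.2, -0.2,15.5,0,0,0,0,4.2, -0.2,15.5,0,0,0,0,4.2, -0.2,15.5,0,0,0,0,4.2]'
python3 -m handwheel '[0,0.3,0,0,0,0,4.2,0,0.4,0,0,0,0,4.2,0,0.5,0,0,0,0,4.2,0,0.5,0,0,0,0,4.2]'
```

```text
t: 5.5
tcp_pos: [0.5413, 0.3236, 0.058]
tool_rot: [0.498, -0.5, 0.502, -0.499]
force: [-0.1, -0.3, -1.3]
finger_gap: 0.582
t: 5.83
tcp_pos: [0.54, 0.3234, 0.0515]
tool_rot: [0.499, -0.501, 0.502, -0.498]
force: [-0.2, -0.1, -0.8]
finger_gap: 0.578
```

```bash
python3 -m handwheel '[0,0.1,0,0,0,0,4.2,0,0.2,0,0,0,0,4.2,0,0.3,0,0,0,0,4.2,0,0.3,0,0,0,0,4.2]'
```

```text
t: 6.17
tcp_pos: [0.5398, 0.3233, 0.0481]
tool_rot: [0.499, -0.501, 0.502, -0.498]
force: [-0.7, -0.1, -0.7]
finger_gap: 0.575
```

```bash
python3 -m handwheel '[0,0.1,0,0,0,0,4.2,0,0.1,0,0,0,0,4.2]'
python3 -m handwheel '[0,0.1,0,0,0,0,4.2,0,0.1,0,0,0,0,4.2]'
```

```text
t: 6.33
tcp_pos: [0.54, 0.3234, 0.0477]
tool_rot: [0.499, -0.501, 0.502, -0.498]
force: [-1.3, -0.8, 1.7]
finger_gap: 0.578
t: 6.5
tcp_pos: [0.54, 0.3234, 0.0477]
tool_rot: [0.499, -0.501, 0.502, -0.498]
force: [-3.3, 0.6, 8.2]
finger_gap: 0.573
```

Contact with the floor confirmed. Releasing and rising.

```bash
python3 -m handwheel '[0,-0.1,0,0,0,0,5.5,0,-0.1,0,0,0,0,8.5,0,-0.1,0,0,0,0,8.5,0,-0.1,0,0,0,0,8.5,0,-0.1,0,0,0,0,8.5,0,-0.1,0,0,0,0,8.5]'
python3 -m handwheel '[0,-2,0,0,0,0,8.5,0,-5,0,0,0,0,8.5,0,-9,0,0,0,0,8.5,0,-13,0,0,0,0,8.5,0,-16,0,0,0,0,8.5,0,-16,0,0,0,0,8.5]'
python3 - <<'E'
from h import *
s=snap("wrist"); save(s,"w6.png")
s2=snap("scene"); save(s2,"s6.png",(280,60,460,200),3)
go([.5315,-.251,.25],[1,0])
E
```

```text
t: 7.0
tcp_pos: [0.54, 0.3233, 0.0471]
tool_rot: [0.499, -0.501, 0.502, -0.498]
force: [-0.5, -0.5, 0.3]
finger_gap: 0.992
t: 7.5
tcp_pos: [0.544, 0.3253, 0.215]
tool_rot: [0.494, -0.499, 0.504, -0.503]
force: [0.6, -0.1, 1.4]
finger_gap: 0.995
zsign 1 turn [-0.0037 -0.0049  0.0004] deg 0.4
zsign -1 turn [-7.0000e-04  3.1367e+00 -5.8000e-03] deg 179.7
shift cm [57.495 -4.069 -0.616] dist 0.5764 tool axes
 [[-4.9e-03  3.7e-03  1.0e+00]
 [-1.0e+00 -5.0e-04 -4.9e-03]
 [ 4.0e-04 -1.0e+00  3.7e-03]]
```

View pics/w6.png

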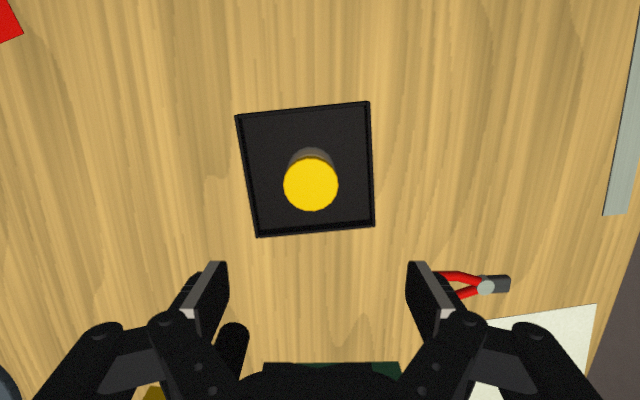

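View pics/s6.png

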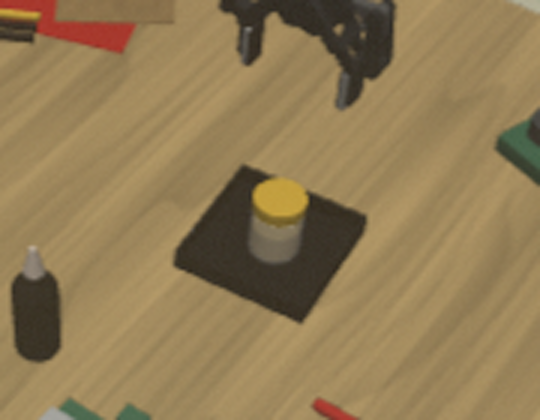

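```bash
python3 -m handwheel '[2,-1,0,0,0,0,8.5, 6,-2,0.1,0,0,0,8.5, 10,-3,0.2,0,0,0,8.5, 14,-3.5,0.2,0,0,0,8.5, 18,-3.5,0.5,0,0,0,8.5, 22,-3.5,1,0,0,0,8.5, 26,-3.5,1.5,0,0,0,8.5, 30,-3.5,1.5,0,0,0,8.5, 34,-3.5,1.5,0,0,0,8.5, 37.5,-3.5,1.5,0,0,0,8.5]'
python3 -m handwheel '[1,0,0,0,0,0,8.5,1,0,0,0,0,0,8.5,1,0,0,0,0,0,8.5,1,0,0,0,0,0,8.5]'
python3 - <<'E'
from h import *
import pickle
s=snap("wrist"); save(s,"w7.png"); pickle.dump(s,open("w7.pkl","wb"))
s2=snap("top"); pickle.dump(s2,open("t7.pkl","wb"))
go([.5315,-.251,.25],[1,0])
print(manip.sense()["tcp_pos"])
E
```

```text
t: 8.43
tcp_pos: [0.5516, -0.0536, 0.2408]
tool_rot: [-0.5, 0.502, -0.501, 0.497]
force: [-0.7, 0.3, 0.1]
finger_gap: 0.999
t: 8.77
tcp_pos: [0.5523, -0.0598, 0.242]
tool_rot: [-0.5, 0.501, -0.501, 0.498]
force: [0.4, -0.1, 0.6]
finger_gap: 0.996
zsign 1 turn [ 0.001  -0.0027  0.0008] deg 0.2
zsign -1 turn [-1.3000e-03  3.1389e+00  1.5000e-03] deg 179.8
shift cm [19.16  -0.731 -2.06 ] dist 0.1928 tool axes
 [[-2.7e-03 -1.0e-03  1.0e+00]
 [-1.0e+00 -8.0e-04 -2.7e-03]
 [ 8.0e-04 -1.0e+00 -1.0e-03]]
[ 0.55260147 -0.05946379  0.24250667]
```

View pics/w7.png

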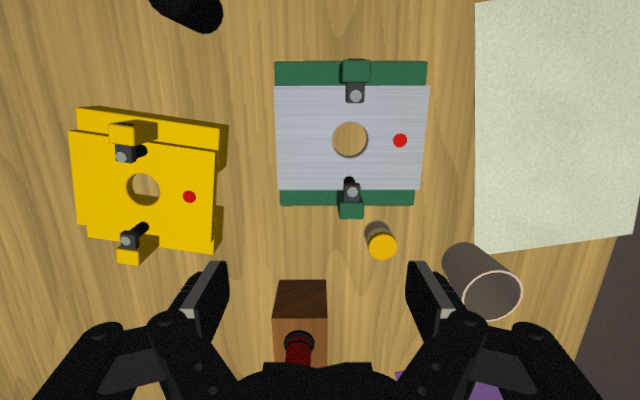

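Run:
```python
from h import *
import pickle
from scipy import ndimage as nd
s=pickle.load(open("w7.pkl","rb"))
save(s,"w7c.png",(265,50,435,230),3.3)
hsv=cv2.cvtColor(s["frame"],cv2.COLOR_RGB2HSV).astype(int);H,Sa,V=[hsv[...,i] for i in range(3)]
red=((H<8)|(H>172))&(Sa>150); red[:,:380]=0; red[:,420:]=0; red[:120]=0; red[165:]=0
v,u=np.nonzero(red); print("dot",at_z(s,[u.mean(),v.mean()],.05))
h=(Sa>70)&(V>60); sub=np.zeros_like(h); sub[112:168,320:380]=h[112:168,320:380]
l,n=nd.label(sub); k=l[140,350]; m=l==k; v,u=np.nonzero(m); print(len(u),u.min(),u.max(),v.min(),v.max())
# top-plane contour
c=max(cv2.findContours(m.astype(np.uint8),cv2.RETR_EXTERNAL,cv2.CHAIN_APPROX_NONE)[0],key=len).reshape(-1,2)
W=at_z(s,c,.05)[:,:2]; print("minenc",cv2.minEnclosingCircle(np.float32(W)), W.min(0),W.max(0))
print("camera",-cam(s)[0].T@cam(s)[1])
S4=pickle.load(open("s4.pkl","rb"))
save(S4,"s4c.png",(260,170,360,270),6)
# plate extents in wrist
P=cloud(s);pl=(Sa<60)&(V>100)&(P[...,2]>.045)&(P[...,2]<.055)
pl[:, :260]=0;pl[:,440:]=0
l,n=nd.label(pl);pl=l==l[110,300]
Q=at_z(s,np.c_[np.nonzero(pl)[1],np.nonzero(pl)[0]],.05)[:,:2]; print(cv2.minAreaRect(np.float32(Q)))
print("depth plate z",np.median(P[pl],0))
```

```text
dot [[ 0.63444589 -0.02179696  0.05      ]]
928 332 366 122 155
minenc ((0.5835921168327332, -0.020717734470963478), 0.01741517148911953) [ 0.56630873 -0.03704115] [ 0.60058099 -0.00411832]
camera [0.55191236 0.0245871  0.36763286]
((0.5841318368911743, -0.021871432662010193), (0.15092982351779938, 0.10399617999792099), 0.2765147387981415)
depth plate z [ 0.58033776 -0.01686562  0.05018302]
```

View pics/w7c.png

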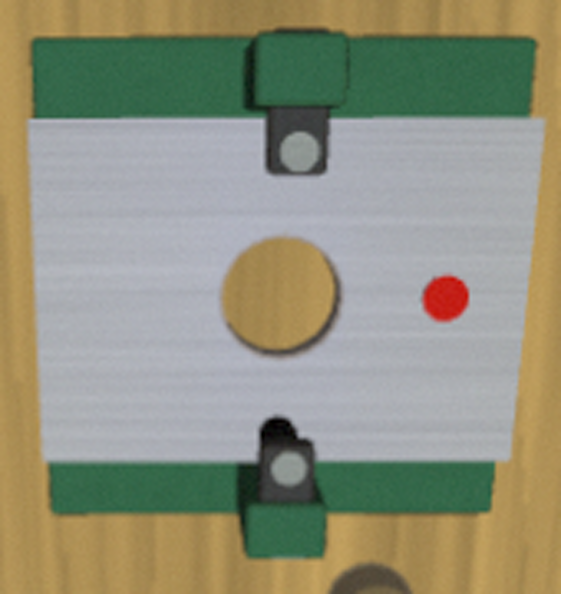

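View pics/s4c.png

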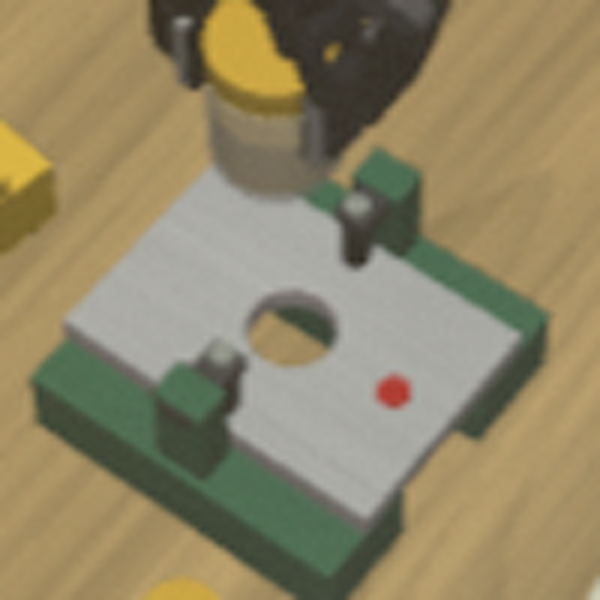

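The hole is centred at (350,139) in the wrist view, which is about (0.584,-0.0215), with yaw near 0. Now to the tool.

```bash
python3 -m handwheel '[2,0,-0.2,0,0,0,8.5, 6,0,-0.6,0,0,0,8.5, 10,0,-1.2,0,0,0,8.5, 14,0,-1.8,0,0,0,8.5, 17,0,-2,0,0,0,8.5, 17,0,-2,0,0,0,8.5, 17,0,-2,0,0,0,8.5, 17,0,-2,0,0,0,8.5]'
python3 - <<'E'
from h import *
import pickle
s=snap("wrist"); save(s,"w8.png"); pickle.dump(s,open("w8.pkl","wb"))
P=cloud(s);hsv=cv2.cvtColor(s["frame"],cv2.COLOR_RGB2HSV).astype(int);H,Sa,V=[hsv[...,i] for i in range(3)]
for nm,m in(("red",((H<8)|(H>172))&(Sa>150)),("blue",(H>100)&(H<130)&(Sa>120))):
    m=m&(P[...,2]>.142)&(P[...,2]<.156); Q=P[m]; print(nm,len(Q),cv2.minEnclosingCircle(np.float32(Q[:,:2])),np.median(Q,0))
m=(P[...,2]>.073)&(P[...,2]<.082)&(P[...,1]<-.17)&(P[...,0]>.47)&(P[...,0]<.6);print(cv2.minAreaRect(np.float32(P[m][:,:2])))
go([.5315,-.251,.117],[1,0])
print(manip.sense()["tcp_pos"],manip.sense()["q"])
E
```

```text
t: 9.53
tcp_pos: [0.5322, -0.2296, 0.2431]
tool_rot: [-0.499, 0.501, -0.501, 0.499]
force: [0.6, 0.9, -0.2]
finger_gap: 0.995
red 941 ((0.5279169082641602, -0.26607680320739746), 0.03039679490029812) [ 0.52903988 -0.24798426  0.14787684]
blue 756 ((0.5276246666908264, -0.30901190638542175), 0.014073323458433151) [ 0.52774486 -0.30753662  0.14768911]
((0.529992401599884, -0.2815348207950592), (0.06412587314844131, 0.13050726056098938), 0.3306029438972473)
zsign 1 turn [ 0.0004 -0.0029  0.0005] deg 0.2
zsign -1 turn [-8.0000e-04  3.1386e+00  7.0000e-04] deg 179.8
shift cm [ 2.175 12.612 -0.057] dist 0.128 tool axes
 [[-2.9e-03 -4.0e-04  1.0e+00]
 [-1.0e+00 -5.0e-04 -2.9e-03]
 [ 5.0e-04 -1.0e+00 -4.0e-04]]
[ 0.53219375 -0.2291912   0.24311037] [-5.99071281e-01  4.72198793e-01  1.55497748e+00 -7.51249283e-04
  1.11450026e+00 -5.95791050e-01]
```

View pics/w8.png

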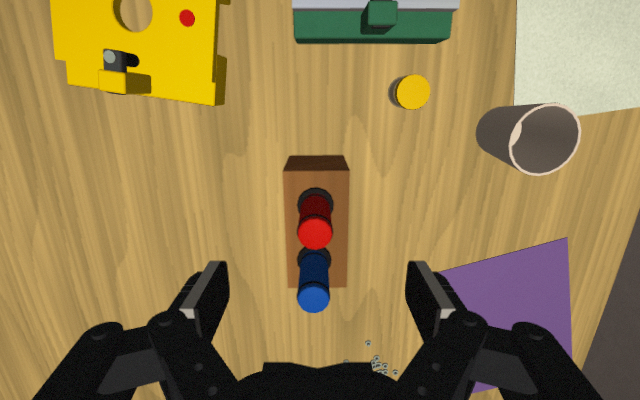

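The red handle top is at (315,235) and the blue one at (314,298), with the stand axis along y. I'll descend on the red handle.

```bash
python3 -m handwheel '[2.1,1,-0.2,0,0,0,8.5, 2.1,4,-0.2,0,0,0,8.5, 2.1,7,-0.2,0,0,0,8.5, 2.1,10,-0.2,0,0,0,8.5, 2.1,11.5,-0.2,0,0,0,8.5, 2.1,12.5,-0.2,0,0,0,8.5, 2.1,12.5,-0.2,0,0,0,8.5, 2.1,12.5,-0.2,0,0,0,8.5, 2.1,12.5,-0.2,0,0,0,8.5]'
python3 - <<'E'
from h import *
import pickle
s=snap("wrist"); save(s,"w9.png"); 
s=snap("scene"); save(s,"s9.png",(160,200,290,340),4); 
go([.530,-.250,.116],[1,0])
E
```

```text
t: 10.33
tcp_pos: [0.5312, -0.2524, 0.1197]
tool_rot: [0.499, -0.5, 0.502, -0.499]
force: [1.1, -0.0, 0.3]
finger_gap: 0.992
zsign 1 turn [-0.0029 -0.0044  0.0035] deg 0.4
zsign -1 turn [-0.0055  3.1372 -0.0045] deg 179.7
shift cm [-0.278  0.388 -0.113] dist 0.0049 tool axes
 [[-0.0044  0.0029  1.    ]
 [-1.     -0.0035 -0.0044]
 [ 0.0035 -1.      0.0029]]
```

View pics/w9.png

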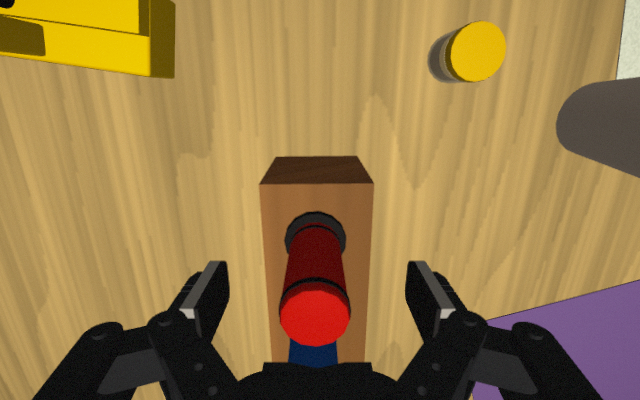

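View pics/s9.png

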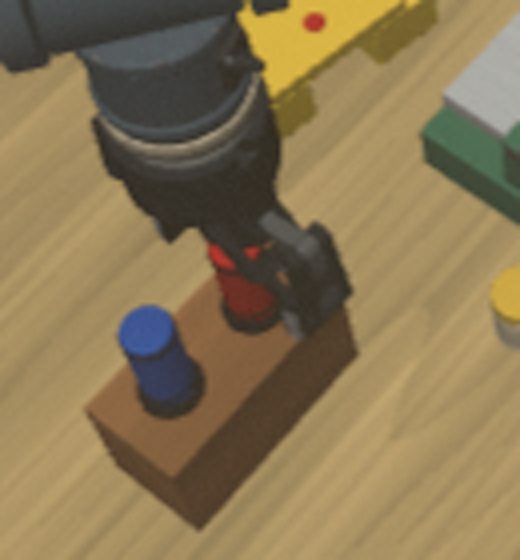

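```bash
python3 -m handwheel '[-0.2,0.3,-0.1,0,0,0,8.5,-0.2,0.3,-0.1,0,0,0,8.5,-0.2,0.3,-0.1,0,0,0,5,-0.2,0.3,-0.1,0,0,0,4,-0.2,0.3,-0.1,0,0,0,3,-0.2,0.3,-0.1,0,0,0,2.4,-0.2,0.3,-0.1,0,0,0,2,-0.2,0.3,-0.1,0,0,0,2,-0.2,0.3,-0.1,0,0,0,2]' 30
python3 -m handwheel '[0,0,0,0,0,0,2,0,0,0,0,0,0,2,0,0,0,0,0,0,2,0,0,0,0,0,0,2]' 90
python3 - <<'E'
from h import *
import pickle
s=snap("wrist"); save(s,"w10.png"); print(manip.sense()["force"],manip.sense()["ft_torque"])
go([.530,-.250,.116],[1,0])
E
```

```text
t: 11.18
tcp_pos: [0.5293, -0.2506, 0.1154]
tool_rot: [0.499, -0.501, 0.502, -0.498]
force: [0.2, -1.1, 0.6]
finger_gap: 0.32
t: 11.52
tcp_pos: [0.5294, -0.2507, 0.1156]
tool_rot: [0.499, -0.5, 0.502, -0.498]
force: [0.2, -0.1, 3.7]
finger_gap: 0.304
[0.85166538 0.52913641 3.19976291] [0.00473932 0.02396366 0.04589029]
zsign 1 turn [-0.0009 -0.005   0.0021] deg 0.3
zsign -1 turn [-3.3000e-03  3.1366e+00 -1.5000e-03] deg 179.7
shift cm [-0.066 -0.039  0.063] dist 0.001 tool axes
 [[-5.0e-03  9.0e-04  1.0e+00]
 [-1.0e+00 -2.1e-03 -5.0e-03]
 [ 2.1e-03 -1.0e+00  9.0e-04]]
```

View pics/w10.png

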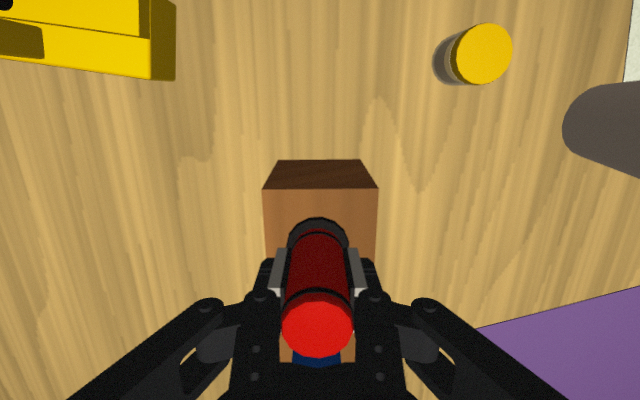

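Gripped. At the seated pose the TCP reads (0.5294,-0.2507,0.1156). Lifting straight up.

```bash
python3 -m handwheel '[0,-0.5,0,0,0,0,2, 0,-2,0,0,0,0,2, 0,-4,0,0,0,0,2, 0,-6,0,0,0,0,2, 0,-8,0,0,0,0,2, 0,-10,0,0,0,0,2, 0,-12,0,0,0,0,2, 0,-13,0,0,0,0,2, 0,-13,0,0,0,0,2, 0,-13,0,0,0,0,2]'
python3 - <<'E'
from h import *
import pickle
s=snap("wrist"); save(s,"w11.png")
s=snap("scene"); save(s,"s11.png",(140,130,330,340),2.8); 
print(manip.sense()["force"])
go([.584,-.0215,.245],[1,0])
E
```

```text
t: 12.4
tcp_pos: [0.5287, -0.2501, 0.245]
tool_rot: [0.499, -0.501, 0.502, -0.498]
force: [-0.4, -0.4, -1.2]
finger_gap: 0.305
[ 0.48804968 -0.9661127  -2.12533088]
zsign 1 turn [ 0.0024 -0.0051 -0.0003] deg 0.3
zsign -1 turn [4.0000e-04 3.1365e+00 3.7000e-03] deg 179.7
shift cm [-22.844  -0.131   5.468] dist 0.2349 tool axes
 [[-5.1e-03 -2.4e-03  1.0e+00]
 [-1.0e+00  3.0e-04 -5.1e-03]
 [-2.0e-04 -1.0e+00 -2.4e-03]]
```

View pics/w11.png

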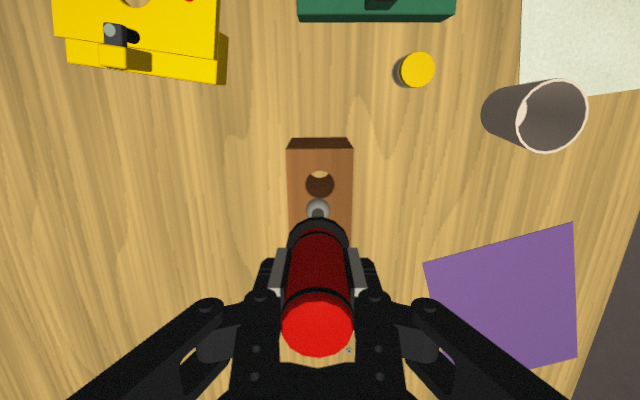

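View pics/s11.png

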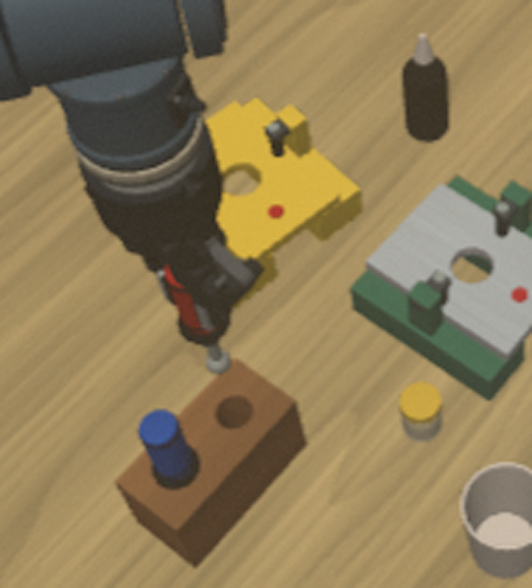

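```bash
python3 -m handwheel '[-2,0,0.5,0,0,0,2, -5,0,1.5,0,0,0,2, -8,0,2.5,0,0,0,2, -11.5,0,3.5,0,0,0,2, -15,0,4.5,0,0,0,2, -18.5,0,5.5,0,0,0,2, -21,0,6.5,0,0,0,2, -22.8,0,7,0,0,0,2, -22.8,0,7,0,0,0,2, -22.8,0,7,0,0,0,2]'
python3 -m handwheel '[0,0,0,0,0,0,2,0,1,0,0,0,0,2,0,3,0,0,0,0,2,0,4,0,0,0,0,2,0,4,0,0,0,0,2,0,4,0,0,0,0,2,0,4,0,0,0,0,2,0,4,0,0,0,0,2]'
python3 - <<'E'
from h import *
import pickle
s=snap("wrist"); save(s,"w12.png"); save(s,"w12c.png",(240,60,420,300),2.4);pickle.dump(s,open("w12.pkl","wb"))
s=snap("scene"); save(s,"s12.png",(230,130,370,280),4); pickle.dump(s,open("s12.pkl","wb"))
s=snap("top"); save(s,"t12.png",(270,130,400,250),4); pickle.dump(s,open("t12.pkl","wb"))
print(manip.sense()["force"])
go([.599,-.0215,.2],[1,0]); print(manip.sense()["tcp_pos"])
E
```

```text
t: 13.33
tcp_pos: [0.5995, -0.0215, 0.2432]
tool_rot: [-0.5, 0.501, -0.5, 0.498]
force: [-0.3, -0.2, -1.4]
finger_gap: 0.3
t: 14.0
tcp_pos: [0.6008, -0.0231, 0.2058]
tool_rot: [0.499, -0.5, 0.502, -0.499]
force: [0.4, -0.2, -0.4]
finger_gap: 0.302
[ 0.48812843 -0.13487065 -0.90073826]
zsign 1 turn [-0.0019 -0.005   0.002 ] deg 0.3
zsign -1 turn [-3.2000e-03  3.1366e+00 -3.0000e-03] deg 179.7
shift cm [-0.129  0.575 -0.168] dist 0.0061 tool axes
 [[-0.005   0.0019  1.    ]
 [-1.     -0.002  -0.005 ]
 [ 0.002  -1.      0.0019]]
[ 0.60066684 -0.02278565  0.20575553]
```

View pics/w12c.png

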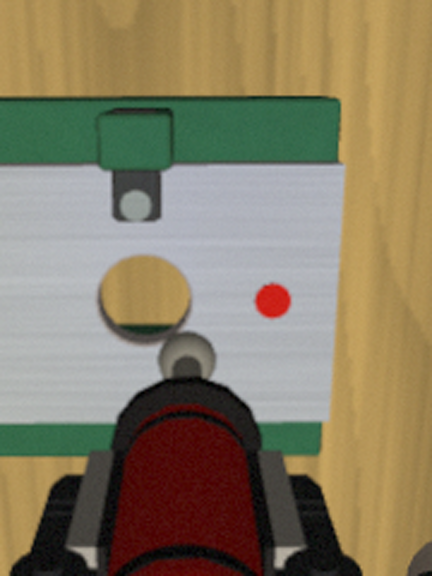

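View pics/s12.png

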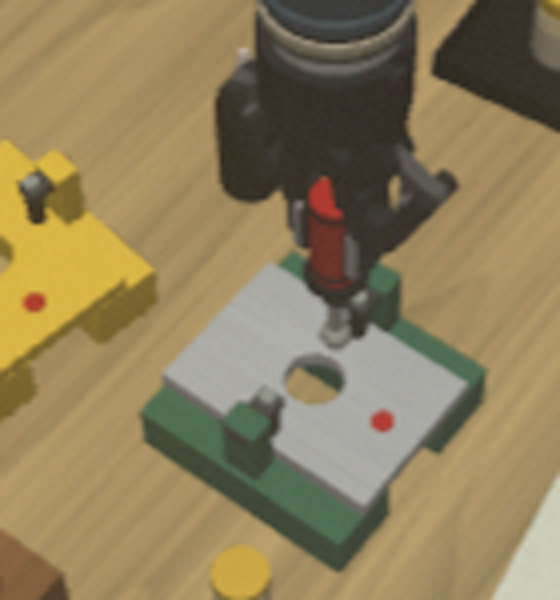

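View pics/t12.png

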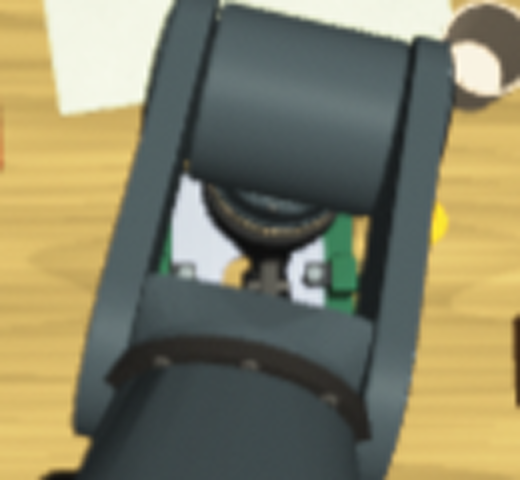

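Run:
```python
from h import *
import pickle
from scipy import ndimage as nd
def hole(s,seed,box,thr=60,dark=True):
    hsv=cv2.cvtColor(s["frame"],cv2.COLOR_RGB2HSV).astype(int);Sa,V=hsv[...,1],hsv[...,2]
    h=(Sa>thr)|(V<90); sub=np.zeros_like(h); x0,y0,x1,y1=box; sub[y0:y1,x0:x1]=h[y0:y1,x0:x1]
    l,n=nd.label(sub); m=l==l[seed[1],seed[0]]
    c=max(cv2.findContours(m.astype(np.uint8),cv2.RETR_EXTERNAL,cv2.CHAIN_APPROX_NONE)[0],key=len).reshape(-1,2)
    W=at_z(s,c,.05)[:,:2]; return c,W,cv2.minEnclosingCircle(np.float32(W))
w=pickle.load(open("w12.pkl","rb"));sc=pickle.load(open("s12.pkl","rb"));s4=pickle.load(open("s4.pkl","rb"))
c,W,e=hole(w,(300,180),(275,160,325,207)); print("wrist hole",e, c.min(0),c.max(0), W.min(0),W.max(0))
hsv=cv2.cvtColor(w["frame"],cv2.COLOR_RGB2HSV)
print("wrist ball@.112",at_z(w,[[317.9,210],[317.9,209],[317.9,211]],.112))
for s,nm,seed in((sc,"sc",(308,224)),(s4,"s4",(308,246-0))):
    if nm=="s4": seed=(260+290//6,170+345//6); box=(296,214,320,235)
    else: box=(296,212,322,236)
    c,W,e=hole(s,seed,box); print(nm,"hole",e,c.min(0),c.max(0),W.min(0),W.max(0))
print("scene ball",at_z(sc,[[314,212.5]],.112))
hs=cv2.cvtColor(sc["frame"],cv2.COLOR_RGB2HSV).astype(int)
for s,nm,b in((w,"w",(335,165,375,205)),(sc,"sc",(318,228,334,242))):
    hs=cv2.cvtColor(s["frame"],cv2.COLOR_RGB2HSV).astype(int)
    r=((hs[...,0]<8)|(hs[...,0]>172))&(hs[...,1]>130); k=np.zeros_like(r);k[b[1]:b[3],b[0]:b[2]]=1;v,u=np.nonzero(r&k)
    print(nm,"dot",len(u),at_z(s,[u.mean(),v.mean()],.05))
save(sc,"s12c.png",(290,190,340,250),12); save(w,"w12d.png",(270,155,350,235),9)
```

```text
wrist hole ((0.5880672931671143, -0.02533441036939621), 0.023270564153790474) [282 167] [324 205] [ 0.56764063 -0.04161455] [ 0.60701934 -0.00451574]
wrist ball@.112 [[ 0.60095381 -0.02290351  0.112     ]
 [ 0.60095682 -0.02210402  0.112     ]
 [ 0.6009508  -0.0237048   0.112     ]]
sc hole ((0.5875415205955505, -0.023005641996860504), 0.01609143055975437) [302 221] [315 230] [ 0.57220543 -0.03882636] [ 0.60350477 -0.01034552]
s4 hole ((0.5875687599182129, -0.02305988222360611), 0.016102151945233345) [302 221] [315 230] [ 0.57220543 -0.038039  ] [ 0.60350477 -0.01034552]
scene ball [[ 0.60201301 -0.01989819  0.112     ]]
w dot 156 [[ 0.6344083  -0.02189709  0.05      ]]
sc dot 18 [[ 0.63563418 -0.02128978  0.05      ]]
```

View pics/w12d.png

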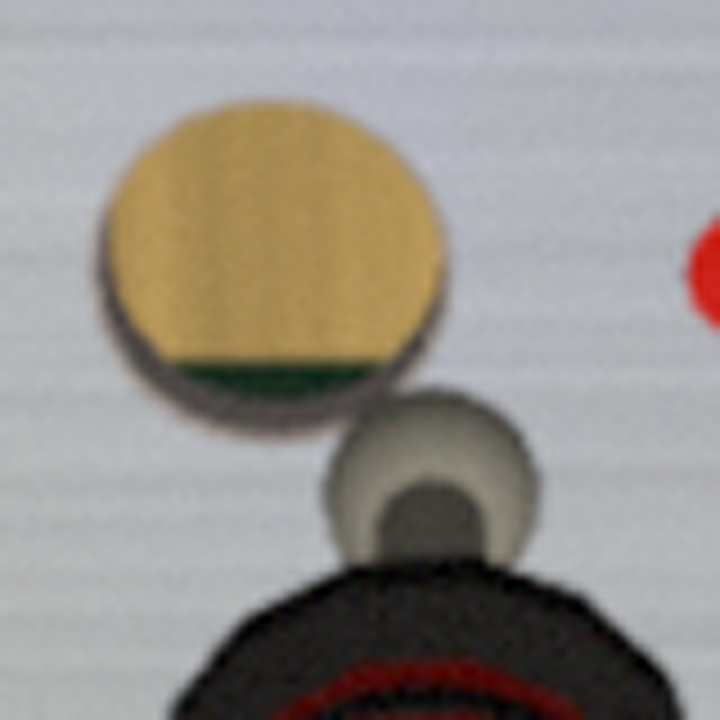

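View pics/s12c.png

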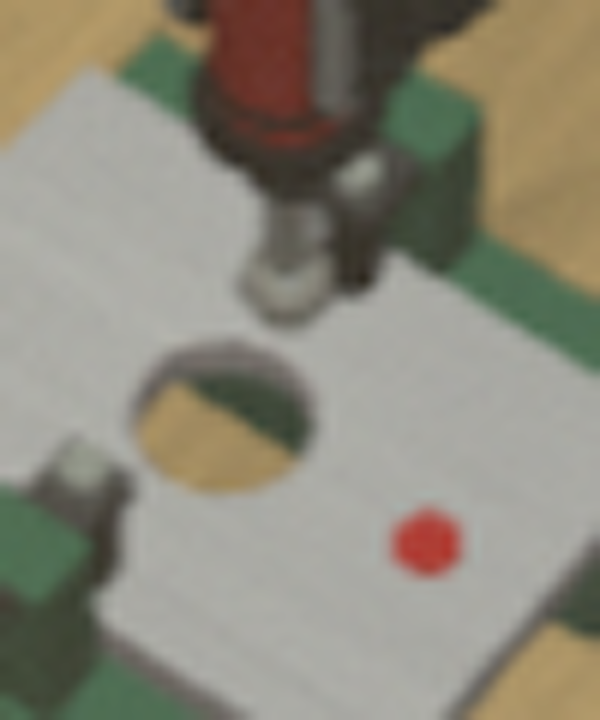

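Run:
```python
from h import *
import pickle
w=pickle.load(open("w12.pkl","rb"));sc=pickle.load(open("s12.pkl","rb"))
o=-.5+.5/9
print("W hole",at_z(w,[300.3+o,184.8+o],.05),"ball",at_z(w,[317.9+o,209.6+o],.112))
o=-.5+.5/12
print("S hole",at_z(sc,[308.6+o,224.75+o],.05),"ball",at_z(sc,[313.8+o,213.4+o],.112))
# verify by overlay of predicted circles for wrist
a=np.linspace(0,2*np.pi,60)
for s,h,b,n in((w,(.584,-.0218),(.601,-.0228,.112),"w"),(sc,(.5855,-.021),(.602,-.0205,.112),"s")):
    c=proj(s,np.c_[h[0]+.018*np.cos(a),h[1]+.018*np.sin(a),.05+0*a]); im=cv2.resize(s["frame"],None,fx=8,fy=8,interpolation=cv2.INTER_CUBIC)
    for p in c: cv2.circle(im,tuple(np.int32((p+.5)*8)),2,(255,0,255),-1)
    p=proj(s,b)[0]; cv2.circle(im,tuple(np.int32((p+.5)*8)),3,(255,0,0),-1)
    m=np.int32(c.mean(0)*8); cv2.imwrite(f"pics/ov_{n}.png",im[m[1]-250:m[1]+300,m[0]-250:m[0]+300,::-1])
```

```text
W hole [[ 0.5844707  -0.02108227  0.05      ]] ball [[ 0.60062451 -0.02222638  0.112     ]]
S hole [[ 0.58611871 -0.02164741  0.05      ]] ball [[ 0.60154673 -0.0217576   0.112     ]]
```

View pics/ov_w.png

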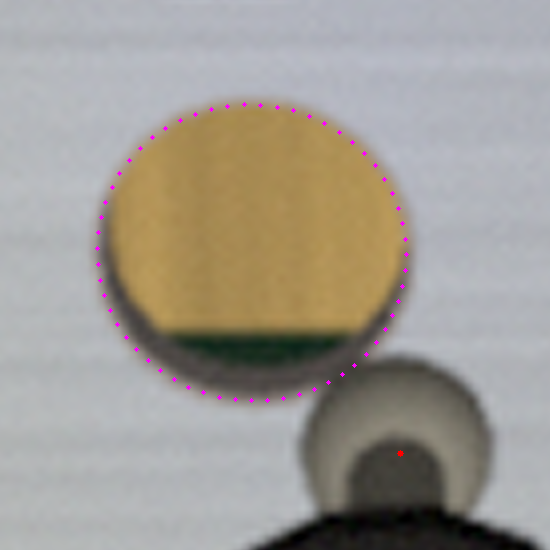

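View pics/ov_s.png

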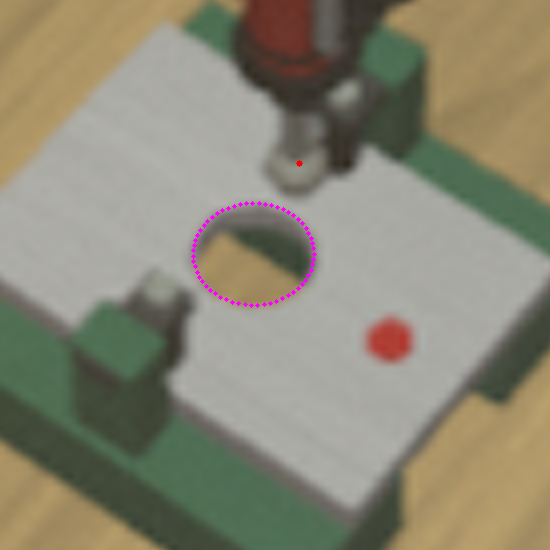

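Relative to the hole centre, the ball is at (+16.2,-1.1) mm in the wrist view and (+15.4,-0.1) mm in the scene view. I'll shift it about (-0.8,+0.6) mm and go down to just above the edge.

```bash
python3 -m handwheel '[-0.06,0.5,-0.08,0,0,0,2, -0.06,1.5,-0.08,0,0,0,2, -0.06,2.5,-0.08,0,0,0,2, -0.06,3.5,-0.08,0,0,0,2, -0.06,4.3,-0.08,0,0,0,2, -0.06,4.8,-0.08,0,0,0,2, -0.06,5,-0.08,0,0,0,2, -0.06,5,-0.08,0,0,0,2, -0.06,5,-0.08,0,0,0,2, -0.06,5,-0.08,0,0,0,2]'
python3 - <<'E'
from h import *
import pickle
s=snap("wrist"); save(s,"w13.png",(260,140,360,240),6);pickle.dump(s,open("w13.pkl","wb"))
s=snap("scene"); save(s,"s13.png",(280,180,350,250),8); pickle.dump(s,open("s13.pkl","wb"))
go([.5999,-.0222,.148],[1,0]); st=manip.sense();print(st["tcp_pos"],st["force"],st["ft_torque"])
E
```

```text
t: 14.98
tcp_pos: [0.5999, -0.0223, 0.1554]
tool_rot: [0.499, -0.5, 0.502, -0.499]
force: [0.1, 0.7, -1.5]
finger_gap: 0.306
zsign 1 turn [-0.0015 -0.005   0.002 ] deg 0.3
zsign -1 turn [-3.1000e-03  3.1366e+00 -2.4000e-03] deg 179.7
shift cm [-0.008  0.753  0.005] dist 0.0075 tool axes
 [[-0.005   0.0015  1.    ]
 [-1.     -0.002  -0.005 ]
 [ 0.002  -1.      0.0015]]
[ 0.59983816 -0.02226569  0.15553321] [ 0.25273333  0.16135302 -0.94105903] [ 0.02637662 -0.01659515 -0.00279526]
```

View pics/w13.png

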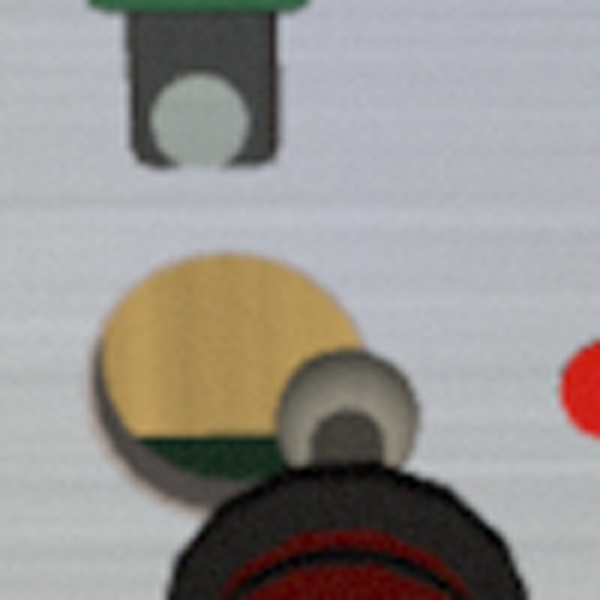

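View pics/s13.png

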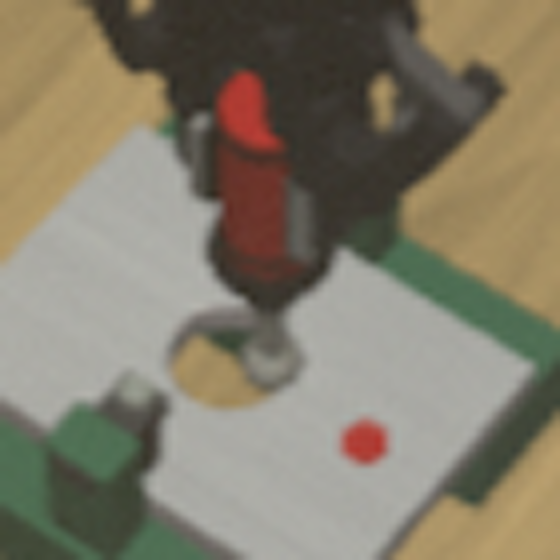

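Run:
```python
from h import *
import pickle
w=pickle.load(open("w13.pkl","rb"));sc=pickle.load(open("s13.pkl","rb"))
o=-.5+.5/6
h=at_z(w,[297.9+o,203.8+o],.05)[0];b=at_z(w,[317.9+o,209.9+o],.0619)[0];print(h,b,(b-h)*1000)
o=-.5+.5/8
# scene: hole left168 right~? top 307 bottom 409 ; ball left 242 right 302 bottom 390
hs=at_z(sc,[308.6-.46,224.75-.46],.05)[0]; b=at_z(sc,[280+272/8+o,180+360/8+o],.0619)[0];print(hs,b,(b-hs)*1000)
a=np.linspace(0,2*np.pi,60)
for s,h,b,n in((w,h,None,"w"),(sc,hs,None,"s")):
    im=cv2.resize(s["frame"],None,fx=8,fy=8,interpolation=cv2.INTER_CUBIC)
    for r,hh,z in((.018,h,.05),):
        c=proj(s,np.c_[hh[0]+r*np.cos(a),hh[1]+r*np.sin(a),z+0*a])
        for p in c: cv2.circle(im,tuple(np.int32((p+.5)*8)),2,(255,0,255),-1)
    m=np.int32(c.mean(0)*8); cv2.imwrite(f"pics/ov2_{n}.png",im[m[1]-200:m[1]+200,m[0]-200:m[0]+280,::-1])
```

```text
[ 0.58402163 -0.02088929  0.05      ] [ 0.59960262 -0.0215097   0.0619    ] [15.58099043 -0.62040639 11.9       ]
[ 0.58611269 -0.02164605  0.05      ] [ 0.60144622 -0.02062684  0.0619    ] [15.33353836  1.01921324 11.9       ]
```

View pics/ov2_w.png

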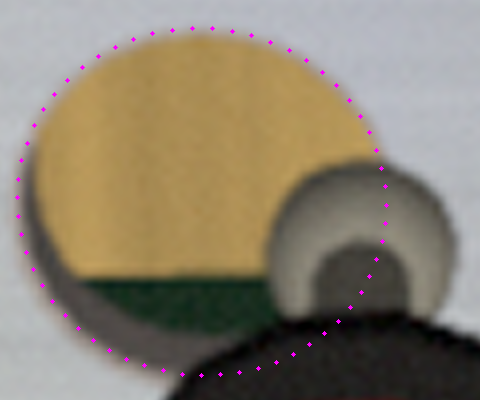

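View pics/ov2_s.png

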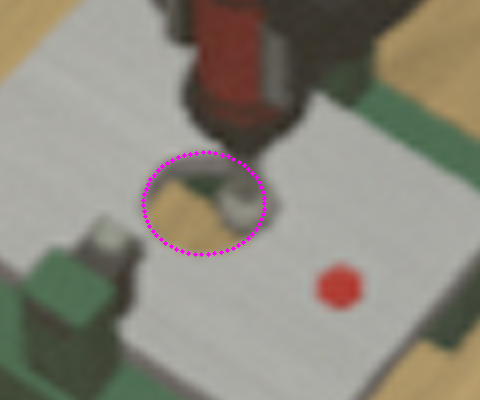

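The tip is within about 1 mm of its intended start point. Pressing in gently now: contact is expected near TCP z = 0.152 and the target is 0.1478.

```bash
python3 -m handwheel '[0,0.1,0,0,0,0,2, 0,0.25,-0.03,0,0,0,2, 0,0.4,-0.03,0,0,0,2, 0,0.55,-0.03,0,0,0,2, 0,0.65,-0.03,0,0,0,2, 0,0.75,-0.03,0,0,0,2, 0,0.75,-0.03,0,0,0,2, 0,0.75,-0.03,0,0,0,2, 0,0.75,-0.03,0,0,0,2]'
python3 - <<'E'
from h import *
import pickle
s=snap("scene"); save(s,"s14.png",(280,180,350,250),8); pickle.dump(s,open("s14.pkl","wb"))
go([.5994,-.0223,.148],[1,0]); st=manip.sense();print(st["tcp_pos"],st["force"],st["ft_torque"])
E
```

```text
t: 15.83
tcp_pos: [0.5993, -0.0222, 0.1476]
tool_rot: [0.499, -0.501, 0.502, -0.499]
force: [0.9, -0.1, 1.1]
finger_gap: 0.31
zsign 1 turn [-0.0008 -0.0051  0.0018] deg 0.3
zsign -1 turn [-2.8000e-03  3.1365e+00 -1.3000e-03] deg 179.7
shift cm [ 0.008 -0.037  0.006] dist 0.0004 tool axes
 [[-5.1e-03  8.0e-04  1.0e+00]
 [-1.0e+00 -1.8e-03 -5.1e-03]
 [ 1.8e-03 -1.0e+00  8.0e-04]]
[ 0.59934271 -0.02222375  0.14763176] [ 0.21891102 -0.73141443  1.65011572] [ 0.02139534 -0.03694172 -0.04775362]
```

View pics/s14.png

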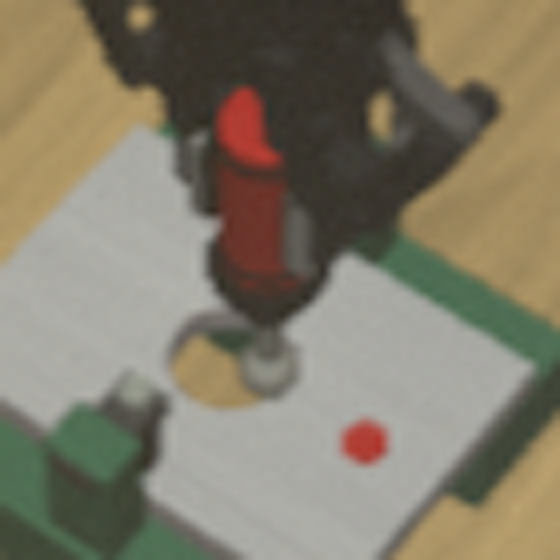

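Force z rose by about 2.6 N, which matches the spring at roughly 4.5 mm. Tracing clockwise in 45° arcs.

```bash
python3 -m handwheel '[0.13,0,-0.005,0,0,0,2, 0.26,0,-0.02,0,0,0,2, 0.39,0,-0.05,0,0,0,2, 0.51,0,-0.09,0,0,0,2, 0.63,0,-0.14,0,0,0,2, 0.75,0,-0.2,0,0,0,2, 0.86,0,-0.27,0,0,0,2, 0.96,0,-0.35,0,0,0,2, 1.06,0,-0.44,0,0,0,2, 1.06,0,-0.44,0,0,0,2]'
python3 - <<'E'
from h import *
a=np.radians(-45);go([.5844+.015*np.cos(a),-.0223+.015*np.sin(a),.148]); print(manip.sense()["tcp_pos"],manip.sense()["force"])
E
```

```text
t: 16.72
tcp_pos: [0.5945, -0.033, 0.1475]
tool_rot: [0.499, -0.501, 0.502, -0.498]
force: [-0.3, 1.6, 0.5]
finger_gap: 0.304
shift cm [-0.01  -0.051  0.047] dist 0.0007 tool axes
 [[-5.1e-03  2.0e-04  1.0e+00]
 [-1.0e+00 -1.8e-03 -5.1e-03]
 [ 1.8e-03 -1.0e+00  2.0e-04]]
[ 0.59453577 -0.0330017   0.14748889] [-0.32084752  1.60408635  0.49125407]
```

```bash
python3 -m handwheel '[0.09,0,-0.09,0,0,0,2, 0.17,0,-0.18,0,0,0,2, 0.24,0,-0.28,0,0,0,2, 0.3,0,-0.39,0,0,0,2, 0.35,0,-0.51,0,0,0,2, 0.39,0,-0.64,0,0,0,2, 0.42,0,-0.77,0,0,0,2, 0.43,0,-0.9,0,0,0,2, 0.44,0,-1.03,0,0,0,2, 0.44,0,-1.03,0,0,0,2]'
python3 - <<'E'
from h import *
a=np.radians(-90);go([.5844+.015*np.cos(a),-.0223+.015*np.sin(a),.148]); print(manip.sense()["tcp_pos"],manip.sense()["force"])
E
```

```text
t: 17.55
tcp_pos: [0.5841, -0.0374, 0.1476]
tool_rot: [0.499, -0.501, 0.502, -0.498]
force: [0.0, -0.4, 0.7]
finger_gap: 0.308
shift cm [-0.014 -0.043  0.029] dist 0.0005 tool axes
 [[-0.0048  0.      1.    ]
 [-1.     -0.0023 -0.0048]
 [ 0.0023 -1.      0.    ]]
[ 0.58410976 -0.03744086  0.14756873] [ 0.01155661 -0.37167293  0.71885138]
```

```bash
python3 - <<'E'
from h import *
s=snap("scene"); save(s,"s15.png",(280,180,350,250),8)
s=snap("wrist"); save(s,"w15.png",(260,140,360,240),6)
E
python3 -m handwheel '[-0.01,0,-0.12,0,0,0,2, -0.03,0,-0.24,0,0,0,2, -0.06,0,-0.36,0,0,0,2, -0.1,0,-0.48,0,0,0,2, -0.15,0,-0.6,0,0,0,2, -0.21,0,-0.72,0,0,0,2, -0.28,0,-0.83,0,0,0,2, -0.36,0,-0.935,0,0,0,2, -0.445,0,-1.03,0,0,0,2, -0.445,0,-1.03,0,0,0,2]'
python3 - <<'E'
from h import *
a=np.radians(-135);go([.5844+.015*np.cos(a),-.0223+.015*np.sin(a),.148]); print(manip.sense()["tcp_pos"],manip.sense()["force"])
E
```

```text
t: 18.48
tcp_pos: [0.5738, -0.0325, 0.1475]
tool_rot: [0.499, -0.501, 0.502, -0.498]
force: [1.6, -0.8, 0.8]
finger_gap: 0.302
shift cm [ 0.04  -0.054  0.001] dist 0.0007 tool axes
 [[-4.8e-03 -1.0e-04  1.0e+00]
 [-1.0e+00 -1.8e-03 -4.8e-03]
 [ 1.8e-03 -1.0e+00 -1.0e-04]]
[ 0.57378954 -0.03250512  0.14745942] [ 1.56636493 -0.78531554  0.79045638]
```

View pics/s15.png

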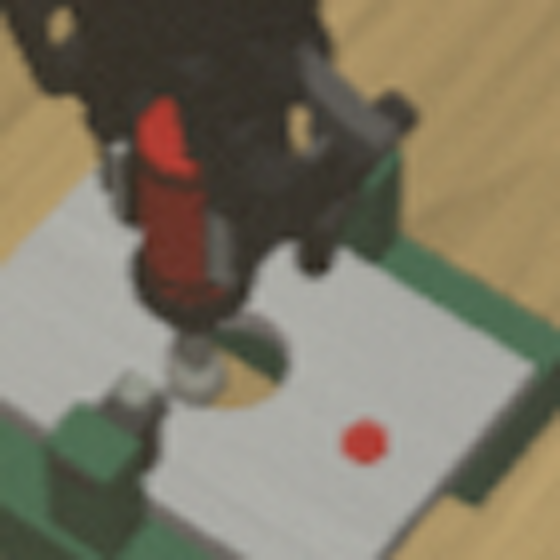

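View pics/w15.png

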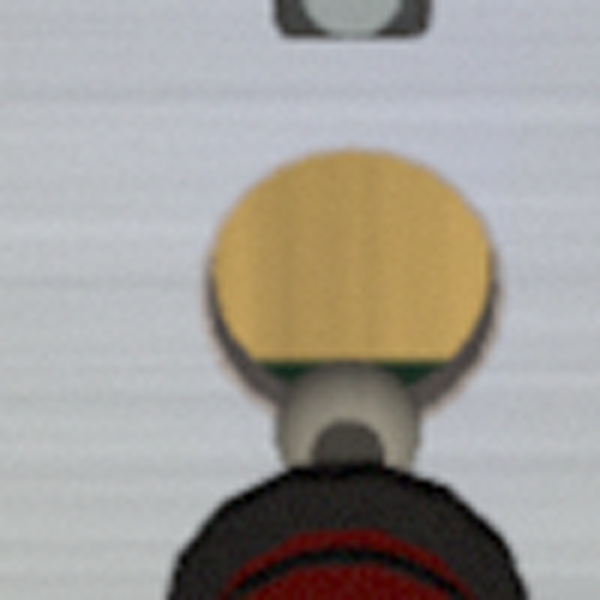

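```bash
python3 -m handwheel '[-0.09,0,-0.09,0,0,0,2, -0.18,0,-0.17,0,0,0,2, -0.28,0,-0.24,0,0,0,2, -0.39,0,-0.3,0,0,0,2, -0.51,0,-0.35,0,0,0,2, -0.635,0,-0.39,0,0,0,2, -0.765,0,-0.42,0,0,0,2, -0.895,0,-0.435,0,0,0,2, -1.03,0,-0.44,0,0,0,2, -1.03,0,-0.44,0,0,0,2]'
python3 - <<'E'
from h import *
a=np.radians(-180);go([.5844+.015*np.cos(a),-.0223+.015*np.sin(a),.148]); print(manip.sense()["tcp_pos"],manip.sense()["force"])
s=snap("scene"); save(s,"s16.png",(280,180,350,250),8)
s=snap("wrist"); save(s,"w16.png",(260,140,360,240),6)
E
```

```text
t: 19.32
tcp_pos: [0.5693, -0.0219, 0.1473]
tool_rot: [0.499, -0.501, 0.501, -0.498]
force: [0.9, -0.8, 1.1]
finger_gap: 0.308
shift cm [ 0.037 -0.067  0.009] dist 0.0008 tool axes
 [[-4.9e-03 -7.0e-04  1.0e+00]
 [-1.0e+00 -1.3e-03 -4.9e-03]
 [ 1.3e-03 -1.0e+00 -7.0e-04]]
[ 0.56930838 -0.021931    0.1473324 ] [ 0.89817833 -0.8472601   1.052263  ]
```

View pics/w16.png

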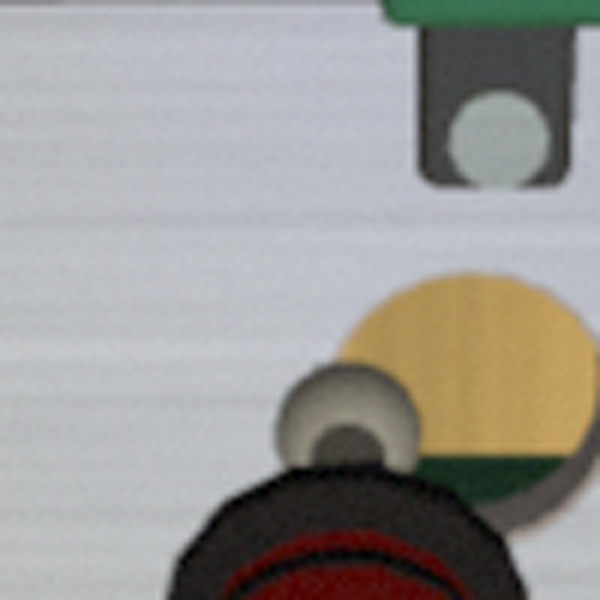

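```bash
python3 -m handwheel '[-0.12,0,0.01,0,0,0,2, -0.24,0,0.03,0,0,0,2, -0.36,0,0.06,0,0,0,2, -0.485,-0.01,0.1,0,0,0,2, -0.605,-0.01,0.15,0,0,0,2, -0.72,-0.02,0.21,0,0,0,2, -0.83,-0.02,0.28,0,0,0,2, -0.93,-0.02,0.36,0,0,0,2, -1.03,-0.02,0.445,0,0,0,2, -1.03,-0.02,0.445,0,0,0,2]'
python3 - <<'E'
from h import *
a=np.radians(-225);go([.5844+.015*np.cos(a),-.0223+.015*np.sin(a),.148]); print(manip.sense()["tcp_pos"],manip.sense()["force"])
E
```

```text
t: 20.25
tcp_pos: [0.5742, -0.0117, 0.1475]
tool_rot: [0.499, -0.501, 0.502, -0.498]
force: [0.5, -1.1, 0.7]
finger_gap: 0.303
shift cm [ 0.001 -0.047 -0.043] dist 0.0006 tool axes
 [[-0.005  -0.      1.    ]
 [-1.     -0.0013 -0.005 ]
 [ 0.0013 -1.     -0.    ]]
[ 0.57422647 -0.01168141  0.14752665] [ 0.47330686 -1.11495021  0.72380833]
```

```bash
python3 -m handwheel '[-0.09,0,0.085,0,0,0,2, -0.17,0,0.18,0,0,0,2, -0.24,0,0.28,0,0,0,2, -0.3,0,0.39,0,0,0,2, -0.35,0,0.51,0,0,0,2, -0.39,0,0.635,0,0,0,2, -0.42,0,0.765,0,0,0,2, -0.435,0,0.895,0,0,0,2, -0.44,0,1.025,0,0,0,2, -0.44,0,1.025,0,0,0,2]'
python3 - <<'E'
from h import *
a=np.radians(-270);go([.5844+.015*np.cos(a),-.0223+.015*np.sin(a),.148]); print(manip.sense()["tcp_pos"],manip.sense()["force"])
s=snap("scene"); save(s,"s17.png",(280,180,350,250),8)
E
```

```text
t: 21.08
tcp_pos: [0.5848, -0.0075, 0.1476]
tool_rot: [0.499, -0.501, 0.502, -0.499]
force: [-0.7, -1.1, 0.6]
finger_gap: 0.309
shift cm [-0.018 -0.043 -0.035] dist 0.0006 tool axes
 [[-5.1e-03  5.0e-04  1.0e+00]
 [-1.0e+00 -1.3e-03 -5.1e-03]
 [ 1.3e-03 -1.0e+00  5.0e-04]]
[ 0.58475091 -0.0074785   0.14757109] [-0.68236923 -1.10256776  0.60345366]
```

View pics/s17.png

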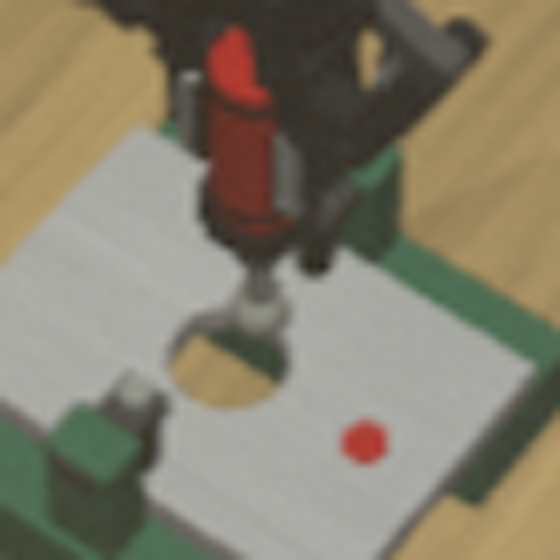

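```bash
python3 -m handwheel '[0,0,0.12,0,0,0,2, 0.015,0,0.24,0,0,0,2, 0.04,0,0.36,0,0,0,2, 0.075,0,0.48,0,0,0,2, 0.125,0,0.6,0,0,0,2, 0.185,0,0.72,0,0,0,2, 0.255,0,0.83,0,0,0,2, 0.335,0,0.935,0,0,0,2, 0.425,0,1.03,0,0,0,2, 0.425,0,1.03,0,0,0,2]'
python3 - <<'E'
from h import *
a=np.radians(-315);go([.5844+.015*np.cos(a),-.0223+.015*np.sin(a),.148]); print(manip.sense()["tcp_pos"],manip.sense()["force"])
E
```

```text
t: 21.97
tcp_pos: [0.5953, -0.0121, 0.1477]
tool_rot: [0.499, -0.501, 0.502, -0.499]
force: [-0.9, 0.5, 0.8]
finger_gap: 0.309
shift cm [-0.044 -0.03  -0.031] dist 0.0006 tool axes
 [[-0.0052  0.0012  1.    ]
 [-1.     -0.0017 -0.0052]
 [ 0.0017 -1.      0.0013]]
[ 0.59531117 -0.01213973  0.14770096] [-0.85337904  0.49967849  0.77787634]
```

```bash
python3 -m handwheel '[0.085,0,0.08,0,0,0,2, 0.18,0,0.155,0,0,0,2, 0.28,0,0.22,0,0,0,2, 0.39,0,0.275,0,0,0,2, 0.51,0,0.325,0,0,0,2, 0.635,0,0.36,0,0,0,2, 0.765,0,0.39,0,0,0,2, 0.895,0,0.405,0,0,0,2, 1.03,0,0.41,0,0,0,2, 1.12,0,0.41,0,0,0,2]'
python3 -m handwheel '[0,0,0,0,0,0,2,0,0,0,0,0,0,2]'
python3 - <<'E'
from h import *
go([.5994,-.0223,.148]); print(manip.sense()["tcp_pos"],manip.sense()["force"])
s=snap("scene"); save(s,"s18.png",(280,180,350,250),8)
s=snap("wrist"); save(s,"w18.png",(260,140,360,240),6)
E
```

```text
t: 22.8
tcp_pos: [0.5991, -0.0233, 0.1477]
tool_rot: [0.499, -0.501, 0.502, -0.499]
force: [-0.6, 2.4, 0.7]
finger_gap: 0.306
t: 22.97
tcp_pos: [0.5991, -0.0235, 0.1477]
tool_rot: [0.499, -0.5, 0.502, -0.498]
force: [-1.0, 0.4, 1.2]
finger_gap: 0.307
shift cm [-0.116 -0.028  0.031] dist 0.0012 tool axes
 [[-5.0e-03  9.0e-04  1.0e+00]
 [-1.0e+00 -2.1e-03 -5.0e-03]
 [ 2.1e-03 -1.0e+00  9.0e-04]]
[ 0.59908022 -0.02345918  0.14772505] [-0.98063712  0.44100085  1.19067835]
```

View pics/w18.png

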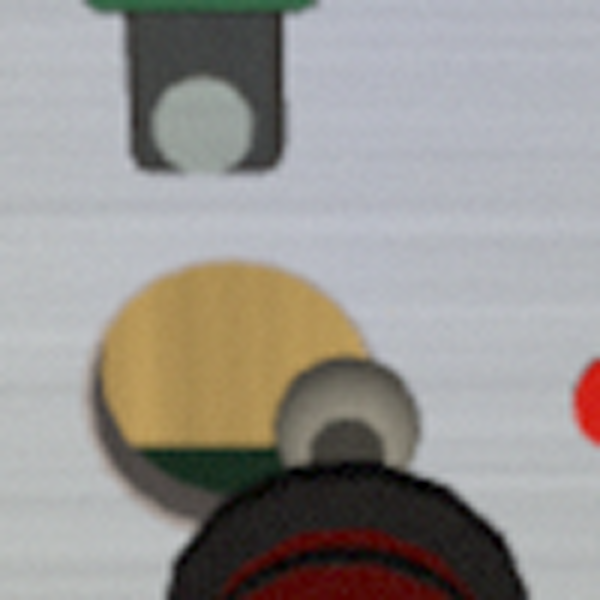

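View pics/s18.png

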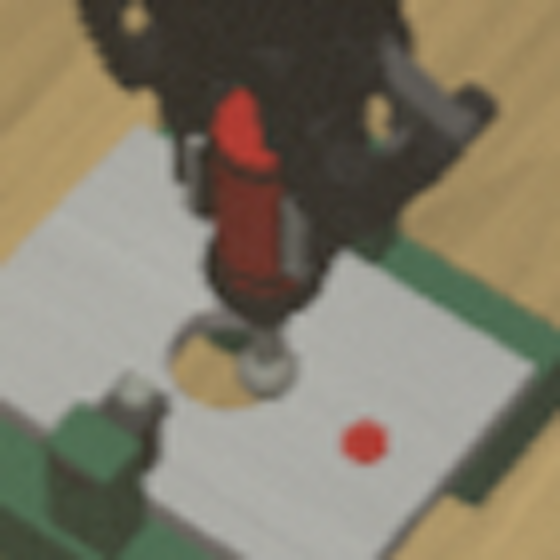

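The tip is back at the dot with about 4° of overlap, still pressed. Lifting and returning above the stand.

```bash
python3 -m handwheel '[0,-0.5,0,0,0,0,2, 0,-2,0,0,0,0,2, 0,-4,0,0,0,0,2, 0,-6.5,0,0,0,0,2, 0,-9,0,0,0,0,2, 0,-10,0,0,0,0,2, 0,-10,0,0,0,0,2, 0,-10,0,0,0,0,2]'
python3 -m handwheel '[2,0,-0.5,0,0,0,2, 5,0,-1.5,0,0,0,2, 8,0,-2.5,0,0,0,2, 11.5,0,-3.5,0,0,0,2, 15,0,-4.5,0,0,0,2, 18.5,0,-5.5,0,0,0,2, 21,0,-6.5,0,0,0,2, 22.7,0,-7,0,0,0,2, 22.7,0,-7,0,0,0,2, 22.7,0,-7,0,0,0,2]'
python3 -m handwheel '[0,0,0,0,0,0,2,0,0,0,0,0,0,2,0,0,0,0,0,0,2]'
python3 - <<'E'
from h import *
import pickle
go([.5294,-.2507,.1156]); print(manip.sense()["tcp_pos"],manip.sense()["force"])
s=snap("scene"); save(s,"s19.png",(170,180,280,300),5)
s=snap("wrist"); save(s,"w19.png",(250,120,390,260),5); pickle.dump(s,open("w19.pkl","wb"))
E
```

```text
t: 23.73
tcp_pos: [0.5988, -0.0232, 0.2476]
tool_rot: [0.499, -0.5, 0.502, -0.498]
force: [-0.6, 0.5, -2.1]
finger_gap: 0.307
t: 24.57
tcp_pos: [0.5265, -0.25, 0.2459]
tool_rot: [-0.499, 0.503, -0.501, 0.498]
force: [0.1, -0.1, -1.8]
finger_gap: 0.312
t: 24.82
tcp_pos: [0.5279, -0.2482, 0.2476]
tool_rot: [0.5, -0.501, 0.501, -0.499]
force: [0.2, 1.0, -1.7]
finger_gap: 0.311
shift cm [ 0.234 13.195  0.161] dist 0.132 tool axes
 [[-3.2e-03 -5.0e-04  1.0e+00]
 [-1.0e+00 -9.0e-04 -3.2e-03]
 [ 9.0e-04 -1.0e+00 -5.0e-04]]
[ 0.52785475 -0.24823802  0.24755187] [ 0.20907343  1.0022702  -1.66106503]
```

View pics/w19.png

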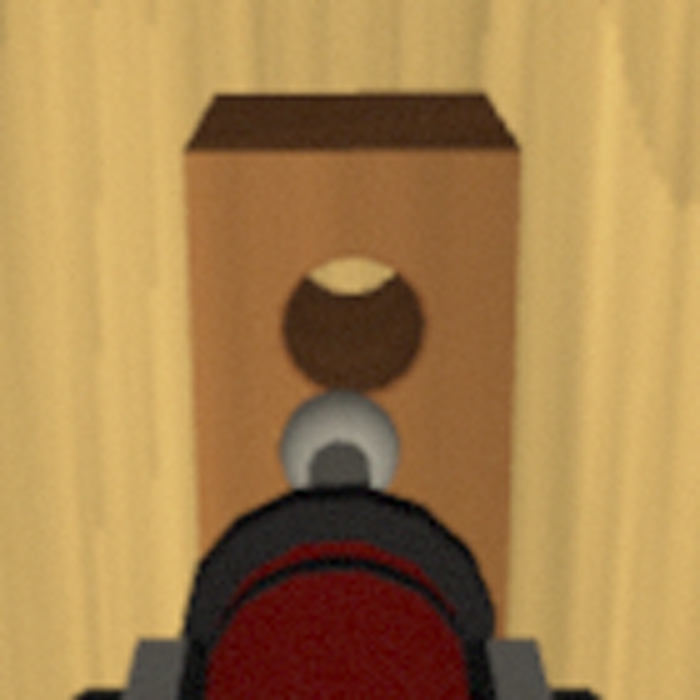

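View pics/s19.png

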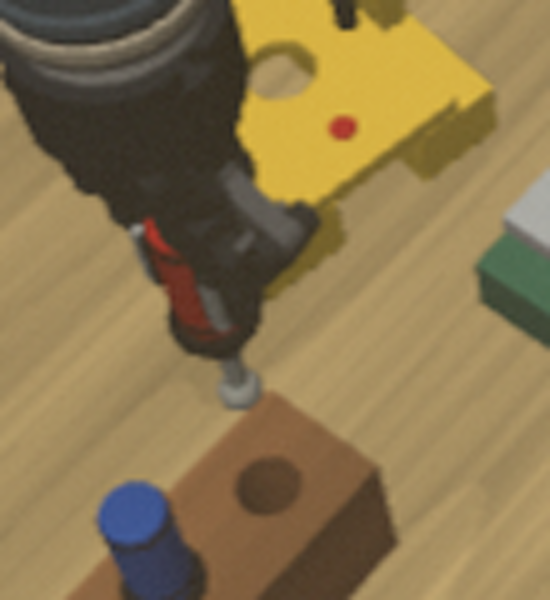

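Run:
```python
from h import *
import pickle
w=pickle.load(open("w19.pkl","rb"))
print(at_z(w,[320.8-.4,184.8-.4],.078),at_z(w,[318-.4,210-.4],.154))
go([.5294,-.2507,.1156])
```

```text
[[ 0.53052391 -0.25045093  0.078     ]] [[ 0.52761953 -0.24775799  0.154     ]]
shift cm [ 0.191 13.234  0.139] dist 0.1324 tool axes
 [[-3.4e-03  2.0e-04  1.0e+00]
 [-1.0e+00 -1.5e-03 -3.4e-03]
 [ 1.5e-03 -1.0e+00  2.0e-04]]
```

```bash
python3 -m handwheel '[0.2,1,0.2,0,0,0,2, 0.2,2.5,0.2,0,0,0,2, 0.2,4,0.2,0,0,0,2, 0.2,5,0.2,0,0,0,2, 0.2,5.5,0.2,0,0,0,2, 0.2,5.5,0.2,0,0,0,2, 0.2,5.5,0.2,0,0,0,2, 0.2,5.5,0.2,0,0,0,2]'
python3 - <<'E'
from h import *
go([.530,-.2507,.1156]); print(manip.sense()["tcp_pos"],manip.sense()["force"])
s=snap("wrist"); save(s,"w20.png",(250,120,390,260),5)
E
```

```text
t: 25.58
tcp_pos: [0.5302, -0.2521, 0.1937]
tool_rot: [0.499, -0.5, 0.502, -0.499]
force: [-1.3, -0.3, -0.5]
finger_gap: 0.308
shift cm [-0.161  7.806 -0.036] dist 0.0781 tool axes
 [[-0.0049  0.0016  1.    ]
 [-1.     -0.0026 -0.0049]
 [ 0.0026 -1.      0.0016]]
[ 0.5302263  -0.25210588  0.19366243] [-1.25242245 -0.27557843 -0.45301958]
```

View pics/w20.png

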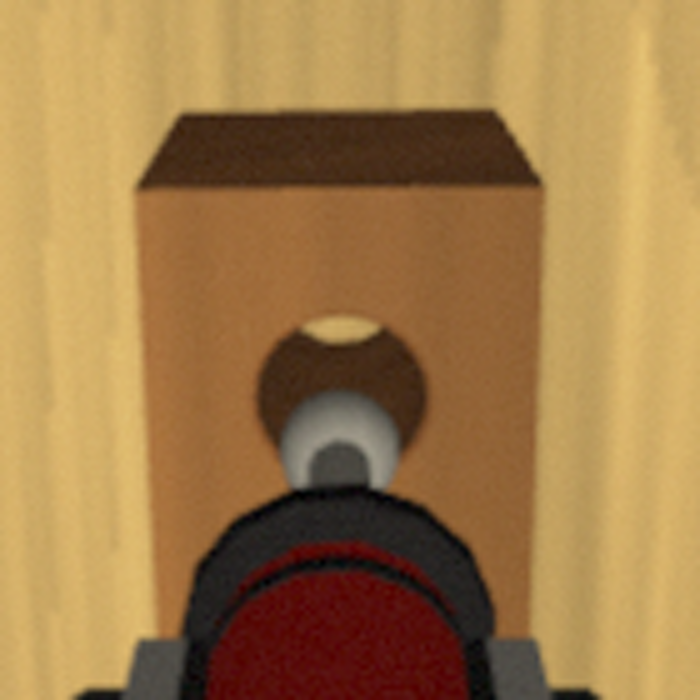

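```bash
python3 -m handwheel '[-0.1,1,0,0,0,0,2, -0.1,2,0,0,0,0,2, -0.1,3,0,0,0,0,2, -0.1,4,0,0,0,0,2, -0.1,5,0,0,0,0,2, -0.1,6,0,0,0,0,2, -0.1,6.8,0,0,0,0,2, -0.1,7.3,0,0,0,0,2, -0.1,7.3,0,0,0,0,2, -0.1,7.3,0,0,0,0,2]'
python3 -m handwheel '[0,0.1,0,0,0,0,2,0,0.1,0,0,0,0,2]'
```

```text
t: 26.47
tcp_pos: [0.5297, -0.2509, 0.1197]
tool_rot: [0.499, -0.501, 0.502, -0.498]
force: [0.1, 0.6, -1.0]
finger_gap: 0.31
t: 26.63
tcp_pos: [0.53, -0.2511, 0.1195]
tool_rot: [0.499, -0.5, 0.502, -0.498]
force: [0.5, 0.0, -0.9]
finger_gap: 0.306
```

```bash
python3 -m handwheel '[0,0.1,0,0,0,0,2,0,0.2,0,0,0,0,2,0,0.3,0,0,0,0,2,0,0.3,0,0,0,0,2]'
python3 - <<'E'
from h import *
print(manip.sense()["tcp_pos"],manip.sense()["force"])
E
```

```text
t: 26.97
tcp_pos: [0.5296, -0.2509, 0.116]
tool_rot: [0.499, -0.501, 0.502, -0.498]
force: [0.1, 0.0, -2.0]
finger_gap: 0.308
[ 0.52962373 -0.25086284  0.11596227] [ 0.05882969  0.0344754  -1.95309843]
```

```bash
python3 -m handwheel '[0,0.05,0,0,0,0,2,0,0.05,0,0,0,0,2]'
python3 -m handwheel '[0,0.05,0,0,0,0,2,0,0.05,0,0,0,0,2]'
```

```text
t: 27.13
tcp_pos: [0.5297, -0.2509, 0.1156]
tool_rot: [0.499, -0.501, 0.502, -0.498]
force: [-1.2, -0.0, -0.8]
finger_gap: 0.307
t: 27.3
tcp_pos: [0.5298, -0.251, 0.1156]
tool_rot: [0.499, -0.501, 0.502, -0.498]
force: [-0.8, 0.7, 4.3]
finger_gap: 0.308
```

Seated: force z is up at +4.3 N, at the same z as the original seat. Releasing slowly and rising.

```bash
python3 -m handwheel '[0,0,0,0,0,0,2.9,0,0,0,0,0,0,3.2,0,0,0,0,0,0,4,0,0,0,0,0,0,6,0,0,0,0,0,0,8.5,0,0,0,0,0,0,8.5,0,0,0,0,0,0,8.5,0,0,0,0,0,0,8.5]' 30
python3 -m handwheel '[0,-1,0,0,0,0,8.5,0,-3,0,0,0,0,8.5,0,-6,0,0,0,0,8.5,0,-9,0,0,0,0,8.5,0,-12,0,0,0,0,8.5,0,-14,0,0,0,0,8.5,0,-14,0,0,0,0,8.5,0,-14,0,0,0,0,8.5]'
python3 - <<'E'
from h import *
s=snap("wrist"); save(s,"w21.png")
P=cloud(s);hsv=cv2.cvtColor(s["frame"],cv2.COLOR_RGB2HSV).astype(int);H,Sa,V=[hsv[...,i] for i in range(3)]
for nm,m in(("red",((H<8)|(H>172))&(Sa>150)),("blue",(H>100)&(H<130)&(Sa>120))):
    m=m&(P[...,2]>.142)&(P[...,2]<.156)&(P[...,1]<-.22); Q=P[m]; print(nm,len(Q),np.median(Q,0))
s=snap("scene"); save(s,"s21.png")
print(manip.sense())
E
```

```text
t: 27.97
tcp_pos: [0.5297, -0.2509, 0.115]
tool_rot: [0.499, -0.501, 0.502, -0.498]
force: [0.2, -0.2, 0.8]
finger_gap: 0.992
t: 28.63
tcp_pos: [0.5303, -0.251, 0.2571]
tool_rot: [0.499, -0.499, 0.503, -0.499]
force: [-0.2, 0.1, -0.8]
finger_gap: 0.994
red 906 [ 0.52909232 -0.24855521  0.14796125]
blue 735 [ 0.52783451 -0.30776599  0.14766313]
{'t': 28.7333, 'q': array([-6.32040228e-01,  4.66868630e-01,  1.52800703e+00, -1.30965527e-03,
        1.14726400e+00, -6.26522381e-01]), 'qd': array([-2.02829176e-03,  2.07279993e-02,  1.15020029e-02,  7.91296421e-05,
       -1.09230303e-03, -4.18909884e-05]), 'tau': array([ 2.63749558e-02, -4.20165431e+01, -1.79067743e+01, -3.11418393e-03,
       -2.71115627e-02,  8.20336311e-06]), 'tcp_pos': array([ 0.52894422, -0.25015375,  0.25440347]), 'tool_rot': array([-0.49920053,  0.50136858, -0.50111774,  0.49830652]), 'force': array([-0.20682053,  0.60058801,  1.33354485]), 'ft_torque': array([ 0.0428308 ,  0.01315794, -0.00747405]), 'finger_gap': 0.9978788074461816}
```

View pics/w21.png

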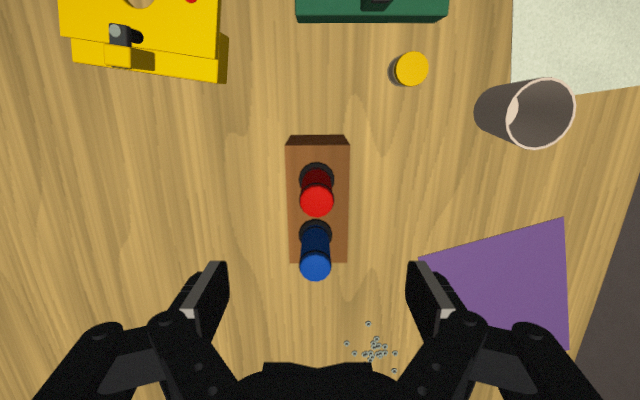

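View pics/s21.png

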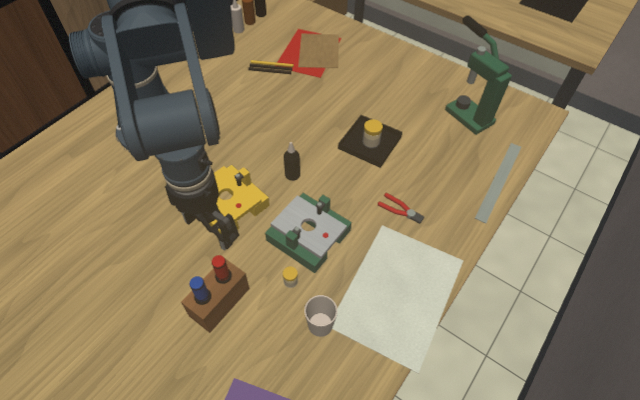

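The tool is seated upright: its red top is at (317,199) in the wrist view, at the same height as at the start. The jar stands in the tray at (372,132), and everything else is where it was. Handing in.

```bash
python3 -c "
from station import manip
print(manip.sign_off())"
```

```text
the job is handed in; nothing more can be done
None
```

The job is done and handed in at about 28.7 s, well inside the 72 s limit. No verdict was reported.

- **Jar:** it stands upright near the middle of the black tray. I lowered it until it touched the tray floor (force rose to about 8 N) before releasing it.
- **Deburring:** the tip went once clockwise round the edge from the red dot and back, with about 4° of overlap. Each 45° stop was within about 0.6 mm of the intended 15 mm circle. I held the TCP near z = 0.1475, which should press the spring in about 4.5 mm. The wrist force showed about 2 N of press, with about 1 N of noise.
- **Tool:** it is back in its own hole in the stand, with the flange down at the same height as at the start, and the gripper has let go. The scriber, glue, cup and pliers look unmoved in the last pictures.

**Checks that disagreed:**
- The wrist and scene cameras differed by 1–2 mm on the hole's position. I set the path from tip-to-hole offsets measured within single images, which agreed to within 1–1.6 mm.
- The gripper held the jar about 5–6 mm off the middle of the pads; it stayed upright.
- Blade travel could not be read directly, so the press depth is inferred from height and force.

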